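Cap specimen bottles in the one-hand holder and pack them in the spring-lid case

TASK

Get the specimen bottles ready for the courier: press the tab of the carrying case and ease its spring lid open without letting it fly up, screw every bottle's loose cap fully tight (a bottle just spins along with its cap unless it is braced in the square holder on the bench), and stand each bottle upright in a pocket of the case. When all the bottles on the bench are packed, press the lid down until it snaps shut; leave the other things on the bench where they are.

Things in the scene. Friction and masses are not known exactly. Their poses are not given: they have to be found in the camera images.
- case: grey carrying case, fixed, 83 mm (x) by 292 mm (y); base 70 mm tall, 110 mm with the lid shut. Origin: centre of its underside; x from the front (latch side) to the hinge side, z up. Inside, in one row along y, four square pockets 66 x 66 mm with 6 mm walls 55 mm high between; a bottle is free to turn round in one. The rim is 70 mm up, so a standing bottle's cap is above it
- pocket0 (a point): centre of the floor of the pocket at the case's -y end, 5 mm above the bench
- pocket1 (a point): centre of the floor of the next pocket
- pocket2 (a point): centre of the floor of the third pocket
- pocket3 (a point): centre of the floor of the pocket at the case's +y end
- lid (a joint): opening of the case's lid (a shell 40 mm deep), rad: 0 shut (up to 0.01 when latched), 1.75 open stop. A spring pushes it open, 0.4 N m when shut (5 N at the front edge), less as it opens, and keeps it open. Let go when shut it flies up at over 6 rad/s (5 is too fast); eased up past half way, then let go, it does not. Pressed down to 0 (6 to 10 N at the front edge) it latches by itself
- lid_hinge (a point): middle of the lid's hinge line, at the case's rear edge, 41.5 mm behind the case's origin and 70 mm above the bench; turns with the lid. The hinge line runs along the case's y
- lid_front (a point): point on the lid's outer (top) face near its front edge, at the middle of the case's width; with the lid shut it is 78 mm in front of the hinge line and 40 mm above it. Moves with the lid
- tab_top (a point): centre of the top of the black latch tab, a plate 38 mm (x) by 44 mm (y) standing over the front middle of the lid, its top 11 mm above the lid. Pressed down 2 to 4 mm (1 to 4 N) it unhooks the lid; after 4 mm one presses on the lid itself. It rides on the lid: the lid stays down under the finger and rises with it as the finger is raised
- latch (a joint): angle of the latch tab, rad: 0 hooked or at rest, 0.2 fully pressed; springs back
- holder: white one-hand holder bolted to the bench on a thin plate, 100 x 100 mm, 46 mm tall. Origin: centre of its underside, z up. In its middle a square pocket 47 x 47 mm, sides along the holder's x and y, floor 10 mm above the bench; the mouth flares from 47 mm, 38 mm above the bench, to 63 mm at the top. A bottle standing in it cannot turn more than a few degrees
- holder_floor (a point): centre of the floor of the holder's pocket
- bottle1: square amber glass specimen bottle, upright, 44 x 44 mm in plan, 95 mm tall over its round white ribbed screw cap (38 mm in diameter, from 74 to 95 mm above the base), about 0.15 kg, like the others; may be lifted by the cap. Origin: centre of its underside, z up; a label on its -x face. Three or four bottles are present at a start; None if absent
- bottle2: square amber glass specimen bottle, upright, 44 x 44 mm in plan, 95 mm tall over its round white ribbed screw cap (38 mm in diameter, from 74 to 95 mm above the base), about 0.15 kg, like the others; may be lifted by the cap. Origin: centre of its underside, z up; a label on its -x face. Three or four bottles are present at a start; None if absent
- bottle3: square amber glass specimen bottle, upright, 44 x 44 mm in plan, 95 mm tall over its round white ribbed screw cap (38 mm in diameter, from 74 to 95 mm above the base), about 0.15 kg, like the others; may be lifted by the cap. Origin: centre of its underside, z up; a label on its -x face. Three or four bottles are present at a start; None if absent
- bottle4: square amber glass specimen bottle, upright, 44 x 44 mm in plan, 95 mm tall over its round white ribbed screw cap (38 mm in diameter, from 74 to 95 mm above the base), about 0.15 kg, like the others; may be lifted by the cap. Origin: centre of its underside, z up; a label on its -x face. Three or four bottles are present at a start; None if absent
- cap1 (a joint): how far the cap of bottle1 is screwed on, rad: grows as the cap turns clockwise seen from above, starts at 0.4 to 1.0, is at its stop, fully tight, at 1.9. Stiff drag of 0.25 N m all the way; it neither rises nor falls and cannot come off. Outside the holder the whole bottle spins along with the cap. None if absent
- cap2 (a joint): how far the cap of bottle2 is screwed on, rad: grows as the cap turns clockwise seen from above, starts at 0.4 to 1.0, is at its stop, fully tight, at 1.9. Stiff drag of 0.25 N m all the way; it neither rises nor falls and cannot come off. Outside the holder the whole bottle spins along with the cap. None if absent
- cap3 (a joint): how far the cap of bottle3 is screwed on, rad: grows as the cap turns clockwise seen from above, starts at 0.4 to 1.0, is at its stop, fully tight, at 1.9. Stiff drag of 0.25 N m all the way; it neither rises nor falls and cannot come off. Outside the holder the whole bottle spins along with the cap. None if absent
- cap4 (a joint): how far the cap of bottle4 is screwed on, rad: grows as the cap turns clockwise seen from above, starts at 0.4 to 1.0, is at its stop, fully tight, at 1.9. Stiff drag of 0.25 N m all the way; it neither rises nor falls and cannot come off. Outside the holder the whole bottle spins along with the cap. None if absent
- jar: bystander: white jar with a black lid, 72 mm across, 100 mm tall; origin: centre of its underside
- beaker: bystander: steel beaker, 80 mm across, 85 mm tall; origin: centre of its underside
- slidebox: bystander: flat blue box, 85 x 120 x 32 mm; origin: centre of its underside
Mind the look-alikes: they are no part of the job. What is shaped like the bottle1 but pink or turquoise is not meant.

How it is judged (in metres and radians):
On the way, in this order (a step that is already met when the one before it is completed fails the run):
1. the case's lid stands open (past 1.3 rad) (value of joint lid above 1.3 rad), for 0.2 s.
2. every bottle stands upright on the floor of a pocket of the case with its cap tight (past 1.8 of 1.9 rad) (x of bottle1 in the frame of case between -0.026 and 0.033 m and y of bottle1 in the frame of case between -0.14 and 0.14 m and z of bottle1 in the frame of case between 0 and 0.012 m and angle between each of bottle1, bottle2, bottle3, bottle4's own z axis and vertical below 0.12 rad and value of joint each of cap1, cap2, cap3, cap4 above 1.8 rad and x of bottle2 in the frame of case between -0.026 and 0.033 m and y of bottle2 in the frame of case between -0.14 and 0.14 m and z of bottle2 in the frame of case between 0 and 0.012 m and x of bottle3 in the frame of case between -0.026 and 0.033 m and y of bottle3 in the frame of case between -0.14 and 0.14 m and z of bottle3 in the frame of case between 0 and 0.012 m and x of bottle4 in the frame of case between -0.026 and 0.033 m and y of bottle4 in the frame of case between -0.14 and 0.14 m and z of bottle4 in the frame of case between 0 and 0.012 m), for 0.2 s.
At the end, for the whole second after the job is handed in: every bottle present stands upright (within 0.12 rad) on the floor of a pocket of the case, at rest, its cap turned tight (past 1.8 of 1.9 rad), and the lid is shut and latched (below 0.04 rad) (all of step 2 and value of joint lid below 0.04 rad and velocity of joint lid below 0.05 rad/s and linear speed of each of bottle1, bottle2, bottle3, bottle4 below 0.02 m/s); the robot touches nothing.
It fails at once if the lid flies up (faster than 5 rad/s) (velocity of joint lid above 5 rad/s).
It fails at once if a bystander (jar, beaker, blue box) is moved more than 30 mm (distance of any of jar, beaker, slidebox from where it was at the start of the episode above 0.03 m).
Of bottle1, bottle2, bottle3, bottle4 only 3 to 4 are there at a start; the rules pass over those that are not, and their reading is None.
At some moment in a run one of bottle1, bottle2, bottle3, bottle4 may be knocked a few centimetres aside while the robot is not near it.
It also fails if it takes over 210 s, if anything falls off the work surface, if the arm or the gripper's body presses on something with over 40 N, if the wrist force passes 120 N, or if a joint passes its speed limit or range.

ROBOT

A 6-joint arm with a two-finger parallel gripper is mounted at the origin on the work surface. World frame = base frame: x ahead of the robot, y to its left, z up, the work surface at z = 0. Lengths are in m, angles in degrees, forces in N, time in s.
With the tool pointing down it reaches from about 0.35 to 0.875 m from the base axis. Payload 4.2 kg.
Tool frame: the origin (TCP) lies midway between the tips of the shut fingers; the grasp point (between the pads) lies 19 mm behind it; z points along the fingers, x is the direction in which the jaws open and shut, and the axes are right-handed (so a half turn about z gives the same grasp; the last joint's range is limited). The gripper opens to 87 mm and grips with 3 to 60 N. Pads are 19 mm wide; open, the fingers measure 117 mm over their backs; the gripper's body (75 mm by 190 mm) begins 51 mm behind the grasp point.
Start: joints at [87.009, 22.042, 0.453, 0, -68.411, -14.817], TCP at [0.191, 0.595, 0.223] pointing down, gripper open.
Joint ranges: [-179.83, 179.83], [-69.29, 118.12], [-61.27, 80.66], [-181.25, 117.63], [-171.15, -9.14], [-177.46, 177.46]. Speed limits (degrees/s): [159.86, 159.86, 180, 180, 180, 180].

INTERFACE

Orientations are given as a 3x3 rotation matrix whose columns are the frame's x, y, z axes.
In Python, from station import sense, capture, finish_job, find_in gives the robot as it stands.
- The arm moves only by the shell command python3 -m creep 'ROWS'. ROWS is JSON, a list of rows, each a list of 7 numbers: the shift along the tool's x, y, z in mm, then the turn, a rotation vector about the tool's x, y, z in degrees, then the opening, from 0 (shut) to 1 (fully open). A call has exactly 10 rows; each row shifts and turns the commanded pose from where the row before left it, along the tool's axes as they then stand; what a row does not reach is not made up. A row lasts 1/8 s, in which the tool goes at most 62.5 mm and 10.7 degrees, less where a joint would pass 70% of its speed; a pose out of reach is approached as far as the arm can. A call with a gripper value outside its range is refused whole. The fingers move at their own pace and stop on an object; the grip force is fixed at half the most. Time passes only in rows, so rows that do not move let the fingers close, or fill a call up. It gives the time, the measured TCP pose, the force and the opening at its end, in the units of the state.
- sense(): the state, without advancing time (a new reading comes with each control period).
- capture(name): name is "side" or "top"; returns a dict with "color" (420x560x3 uint8, blue, green, red), "vertical_fov" (degrees; the focal length in pixels is half the picture's height over the tangent of half this angle, whatever the lens; pixels are square), "cx", "cy" (the principal point, pixels), "R" (3x3) and "t" (3): a world point X has camera coordinates R X + t. Camera axes: x right, y down, z forward; pixel columns grow to the right and rows downward; lengths in m; the calibration is good to about 2 mm. A picture is of the moment at which its call begins. There is no depth.
- finish_job(): hands the job in, once; it reports no verdict.
Trained networks look in the newest picture that a camera, given by its name, has taken for a name from the list of things; names that differ only in an ending like _2 or _b are one class to them, and where a whole thing is asked for, a point or a joint stands for the part that bears it (a point fixed in the world has none). Each returns a list of dicts, best first, with "p" (0 to 1); they miss things now and then, are a little off and sometimes report something else, mostly with a low value. They report only what shows in the picture. A call takes as long as a camera call. They do not tell look-alikes from the thing itself.
- find_in(camera, name): "xy" ([column, row] in pixels, amid what is visible of it).
The state is a dict: "time_s": time; "joints": joint angles; "joint_velocities": joint speeds; "effort": joint torques, N m; "tcp_pos": TCP position; "ee_rot": TCP orientation; "wrist_force": force on the tool from outside, world axes, zero at the start; "moment": the same for the moment, N m; "gripper_width": opening from 0.0 (shut) to 1.0 (fully open).
Only numpy, scipy, OpenCV 4.12 (cv2) and the standard library are available. Lean on these libraries where they do the work, as an engineer would, in place of code of your own. Each camera call takes 0.05 s, during which the arm holds its last target. There are 200 camera calls.

## Working session

There is one attempt and no reset: what is moved stays moved. The work goes in short steps, Python scripts to look and compute and a shell command to move; the robot and the scene stay as the last step left them, time stands still between calls to the robot, and variables do not carry over. Pictures are saved under pics/ and viewed, about 12 in all and at most 16, crops included, and the job is handed in when it is done.

```bash
ls; mkdir -p pics; python3 - <<'E'
from station import *
import cv2,numpy as np
s=sense();print(s)
for n in("top","side"):
    c=capture(n);cv2.imwrite(f"pics/{n}0.png",c["color"])
    print(n,c["vertical_fov"],c["cx"],c["cy"],np.array(c["R"]).round(4).tolist(),np.array(c["t"]).round(4).tolist())
    for k in["case","tab_top","lid_front","lid_hinge","holder","holder_floor","bottle1","cap1","jar","beaker","slidebox"]:
        print(k,[(np.round(d["xy"],1).tolist(),round(d["p"],2)) for d in find_in(n,k)])
E
```

```text
pics
{'time_s': 0.0, 'joints': array([ 8.70098030e+01,  2.20881891e+01,  3.80114542e-01, -2.82508556e-02,
       -6.84097176e+01, -1.48182581e+01]), 'joint_velocities': array([-0.06744677,  0.04372265, -0.00497795,  0.01273233, -0.05084844,
       -0.0205752 ]), 'effort': array([-2.21610194e-04, -3.90664530e+01,  1.87405103e+01,  4.21981126e+00,
        1.09599216e-02, -1.89407342e-04]), 'tcp_pos': array([0.19093146, 0.59449762, 0.22149089]), 'ee_rot': array([[-3.06008397e-01, -9.52028645e-01, -5.65093726e-04],
       [-9.52026487e-01,  3.06008907e-01, -2.02910141e-03],
       [ 2.10468638e-03, -8.29378735e-05, -9.99997782e-01]]), 'wrist_force': array([-0.32530331, -0.9719385 ,  0.66104146]), 'moment': array([-0.0162814 ,  0.00736194,  0.03372435]), 'gripper_width': 1.0000429489307667}
top 57.351598362440534 282.8293108704384 209.55795451866615 [[0.0229, -0.9997, 0.012], [-0.9914, -0.0243, -0.1289], [0.1292, -0.009, -0.9916]] [-0.0672, 0.5586, 1.0828]
case [([183.4, 208.4], 0.85)]
tab_top [([175.9, 218.9], 0.69), ([183.8, 211.9], 0.5)]
lid_front [([177.6, 208.5], 0.93)]
lid_hinge [([
[... 607 characters left out ...]
31, -0.5616, -0.8257], [0.0509, 0.8243, -0.5639]] [-0.5501, 0.0976, 1.4182]
case [([345.8, 216.5], 0.64), ([275.2, 180.3], 0.61)]
tab_top [([263.7, 164.3], 0.67)]
lid_front [([275.4, 173.7], 0.88)]
lid_hinge [([275.8, 169.0], 0.75)]
holder [([255.2, 247.7], 0.89), ([270.4, 167.6], 0.49)]
holder_floor []
bottle1 [([215.9, 270.4], 0.8), ([304.5, 294.0], 0.74), ([246.6, 289.3], 0.64), ([257.7, 319.0], 0.62), ([315.6, 255.4], 0.55)]
cap1 [([318.2, 249.7], 0.73), ([257.6, 309.5], 0.72), ([212.9, 259.9], 0.66), ([244.0, 278.5], 0.65), ([282.4, 260.7], 0.54)]
jar [([347.0, 216.8], 0.77)]
beaker [([203.7, 312.3], 0.84)]
slidebox [([208.3, 168.7], 0.8), ([253.4, 248.4], 0.59), ([269.3, 171.4], 0.21)]
```

View pics/top0.png

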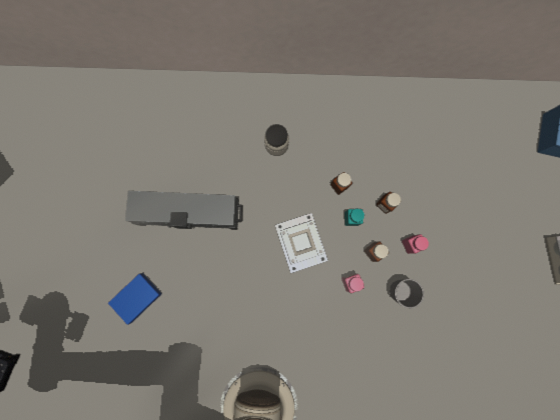

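View pics/side0.png

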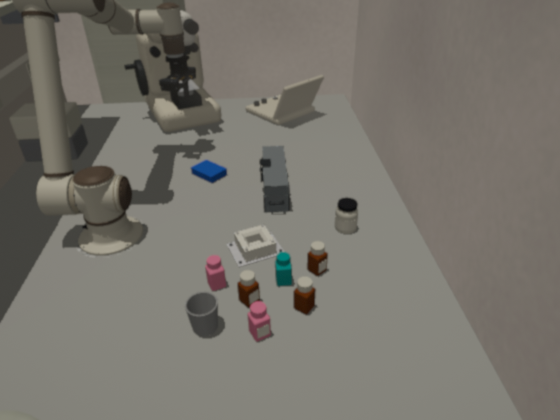

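Candidates in top view: amber bottles with cream caps at (343,180), (392,200) and (380,251). The look-alikes are turquoise (356,216) and pink (355,284) and (418,243). I choose the three amber ones. Next I'll measure and check them in a close crop.

```bash
cat > h.py <<'E'
from station import *
import cv2,numpy as np
def f(c): return 210/np.tan(np.radians(c["vertical_fov"]/2))
def ray(c,px,z):
    R=np.array(c["R"]);t=np.array(c["t"]);F=f(c)
    d=R.T@np.array([(px[0]-c["cx"])/F,(px[1]-c["cy"])/F,1]);o=-R.T@t
    return o+d*(z-o[2])/d[2]
def proj(c,X):
    p=np.array(c["R"])@X+np.array(c["t"]);return np.array([c["cx"],c["cy"]])+f(c)*p[:2]/p[2]
def crop(c,name,x0,y0,x1,y1,k): cv2.imwrite(f"pics/{name}.png",cv2.resize(c["color"][y0:y1,x0:x1],None,fx=k,fy=k,interpolation=cv2.INTER_CUBIC))
E
python3 - <<'E'
from h import *
c=capture("top");s=capture("side")
# cream caps
for n,cam,pts in(("top",c,[(343,180),(392,200),(380,251)]),("side",s,[(318,249),(305,285),(248,278)])):
    im=cam["color"].astype(int);b,g,r=im[...,0],im[...,1],im[...,2]
    for p in pts:
        m=np.zeros(b.shape,bool);m[p[1]-14:p[1]+14,p[0]-14:p[0]+14]=1
        m&=(r>150)&(b>90)
        ys,xs=np.nonzero(m);q=(xs.mean(),ys.mean())
        print(n,p,len(xs),np.round(q,1),ray(cam,q,.093 if n=="top" else .09).round(4))
top=c["color"]
g=cv2.resize(top[160:300,240:440],None,fx=4,fy=4,interpolation=cv2.INTER_CUBIC);cv2.imwrite("pics/a.png",g)
crop(c,"b",115,170,255,270,5.6)
for z,px in((.038,(302,243)),):print(ray(c,px,z))
E
```

```text
top (343, 180) 138 [344.1 178.9] [ 0.6433 -0.2232  0.093 ]
top (392, 200) 139 [394. 199.] [ 0.5899 -0.3625  0.093 ]
top (380, 251) 147 [381.4 250.9] [ 0.4451 -0.3257  0.093 ]
side (318, 249) 82 [317.4 244.6] [ 0.6431 -0.2163  0.09  ]
side (305, 285) 109 [304.4 281. ] [ 0.5899 -0.3565  0.09  ]
side (248, 278) 112 [246.5 273.9] [ 0.4437 -0.3174  0.09  ]
[ 0.46404483 -0.11139295  0.038     ]
```

View pics/a.png

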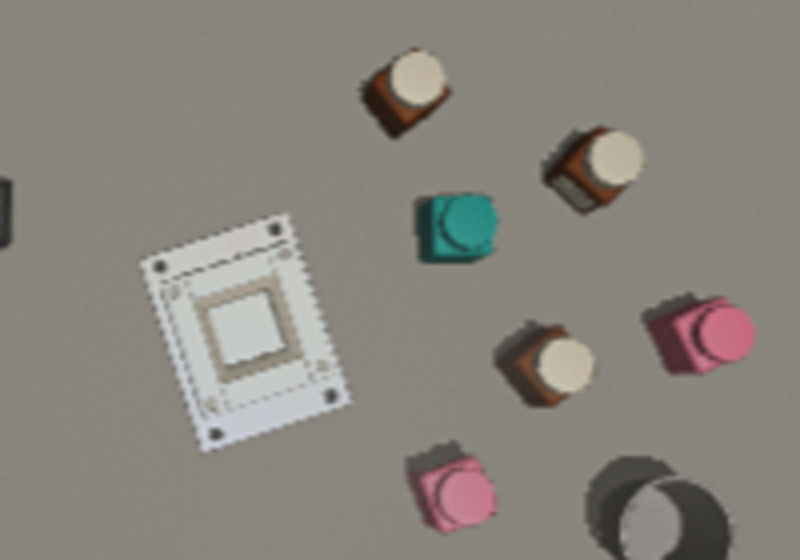

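View pics/b.png

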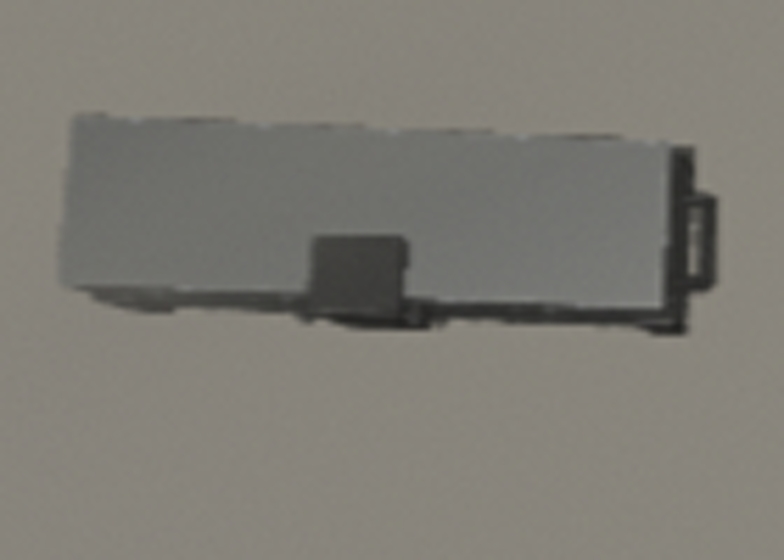

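```bash
cat > fit.py <<'E'
from h import *
from scipy.optimize import minimize
def amber(im):
    i=im.astype(int);return ((i[...,2]>1.9*i[...,0]+10)&(i[...,1]<0.8*i[...,2])&(i[...,1]>i[...,0]-3)&(i[...,2]<190)).astype(np.uint8)
def model(c,x,y,a,z0=0):
    u=np.array([np.cos(a),np.sin(a)])*.022;v=np.array([-u[1],u[0]])
    B=[proj(c,np.array([*(np.array([x,y])+i*u+j*v),z+z0])) for i in(-1,1) for j in(-1,1) for z in(0,.066)]
    t=np.linspace(0,6.28,24)
    C=[proj(c,np.array([x+.019*np.cos(q),y+.019*np.sin(q),z+z0])) for q in t for z in(.074,.095)]
    m=np.zeros((1680,2240),np.uint8)
    for P,val in((B,1),(C,0)):cv2.fillConvexPoly(m,cv2.convexHull((np.array(P)*4).astype(np.float32)).round().astype(int),val)
    return cv2.resize(m.astype(np.float32),(560,420),interpolation=cv2.INTER_AREA)
def fit(cams,x,y,z0=0):
    M=[]
    for c in cams:
        a=amber(c["color"]);w=np.zeros_like(a);p=proj(c,np.array([x,y,.04+z0])).astype(int);w[max(p[1]-22,0):p[1]+22,max(p[0]-22,0):p[0]+22]=1;M.append((a*w))
    def cost(q):
        return sum(np.abs(model(c,q[0]/1e3,q[1]/1e3,q[2]/57.3,z0)-m)[m.nonzero()[0].min()-6:m.nonzero()[0].max()+6].sum()/m.sum() for c,m in zip(cams,M))
    best=None
    for a0 in range(0,90,15):
        r=minimize(cost,[x*1e3,y*1e3,a0],method="Nelder-Mead",options=dict(initial_simplex=[[x*1e3,y*1e3,a0],[x*1e3+4,y*1e3,a0],[x*1e3,y*1e3+4,a0],[x*1e3,y*1e3,a0+10]],maxiter=60))
        if best is None or r.fun<best.fun:best=r
    return best.x.round(1),round(best.fun,3),[int(m.sum()) for m in M]
E
python3 - <<'E'
from fit import *
c=capture("top");s=capture("side")
print("cam",-np.array(c["R"]).T@np.array(c["t"]))
def pts(P,z,o,k):
    W=np.array([ray(c,(o[0]+p[0]/k,o[1]+p[1]/k),z) for p in P]);e=np.roll(W,-1,0)-W
    print(W[:,:2].round(3).tolist(),"ctr",W.mean(0).round(4),"len",np.linalg.norm(e,axis=1).round(3),"ang",np.degrees(np.arctan2(e[:,1],e[:,0])).round(1))
pts([(75,115),(665,145),(662,308),(62,285)],.11,(115,170),5.6)
pts([(315,237),(408,237),(403,314),(310,310)],.121,(115,170),5.6)
pts([(288,213),(350,402),(205,451),(140,260)],.004,(240,160),4)
pts([(193,298),(278,273),(301,358),(222,382)],.046,(240,160),4)
for p in((.6433,-.2232),(.5899,-.3625),(.4451,-.3257)):
    print(p,fit([c,s],*p),fit([c],*p),fit([s],*p))
E
```

```text
cam [ 0.41540638 -0.04391045  1.14651182]
[[0.592, 0.369], [0.585, 0.082], [0.505, 0.08], [0.509, 0.369]] ctr [0.5479 0.2248 0.11  ] len [0.287 0.08  0.289 0.083] ang [ -91.5 -178.8   89.2   -0. ]
[[0.534, 0.246], [0.535, 0.201], [0.498, 0.202], [0.499, 0.246]] ctr [0.5167 0.2237 0.121 ] len [0.044 0.037 0.044 0.035] ang [-88.6 179.5  88.9  -0.4]
[[0.555, -0.142], [0.416, -0.19], [0.378, -0.083], [0.517, -0.032]] ctr [ 0.4665 -0.1117  0.004 ] len [0.147 0.113 0.149 0.116] ang [-161.1  109.7   20.2  -70.9]
[[0.487, -0.071], [0.506, -0.132], [0.446, -0.149], [0.428, -0.093]] ctr [ 0.4668 -0.1112  0.046 ] len [0.064 0.063 0.059 0.063] ang [ -72.3 -164.   108.1   20.3]
(0.6433, -0.2232) (array([ 645.1, -223.2,  -32.4]), np.float64(2.788), [55, 220]) (array([ 650.2, -225.3,  -33.4]), np.float64(1.743), [55]) (array([ 642.3, -220.6,   81.2]), np.float64(0.646), [220])
(0.5899, -0.3625) (array([ 589.9, -363.7,   34.1]), np.float64(2.438), [64, 366]) (array([ 590. , -364.8,   36.5]), np.float64(1.945), [64]) (array([ 590.5, -361.3,   76.8]), np.float64(0.216), [366])
(0.4451, -0.3257) (array([ 443.9, -326.1,    9.4]), np.float64(13.085), [13, 236]) (array([ 444.1, -324.5,    8.5]), np.float64(12.207), [13]) (array([ 4.449e+02, -3.224e+02, -3.000e-01]), np.float64(0.792), [236])
```

```bash
python3 - <<'E'
import re
s=open('fit.py').read()
s=re.sub(r"return \(\(i.*","return ((i[...,2]>1.4*i[...,0]+5)&(i[...,1]<0.85*i[...,2])&(i[...,1]>i[...,0]-3)&(i[...,2]<170)).astype(np.uint8)",s)
open('fit.py','w').write(s)
E
python3 - <<'E'
from fit import *
c=capture("top");s=capture("side")
for p in((.6433,-.2232),(.5899,-.3625),(.4451,-.3257)):
    print(p,fit([c,s],*p),fit([c],*p),fit([s],*p))
    for r in c["color"][int(proj(c,np.array([*p,.04]))[1])-4:][:12:4]: pass
im=c["color"];print(im[182:194:2,330:352:3].tolist())
E
```

```text
(0.6433, -0.2232) (array([ 643.6, -224.6,   45.5]), np.float64(0.986), [119, 287]) (array([ 644.5, -225.3,   44.5]), np.float64(0.357), [119]) (array([ 642.4, -220.7,   75.7]), np.float64(0.41), [287])
(0.5899, -0.3625) (array([ 589.3, -364.2,   42. ]), np.float64(1.228), [107, 419]) (array([ 589.5, -364.9,   39.8]), np.float64(0.857), [107]) (array([ 590.1, -359.1,   69.5]), np.float64(0.151), [419])
(0.4451, -0.3257) (array([ 445.1, -328.1,   16.3]), np.float64(2.247), [74, 289]) (array([ 444.9, -331.3,   23.5]), np.float64(1.481), [74]) (array([ 443. , -322.3,   90. ]), np.float64(0.576), [289])
[[[66, 72, 74], [19, 27, 45], [40, 58, 89], [153, 171, 179], [165, 185, 195], [165, 185, 194], [165, 185, 195], [51, 69, 101]], [[65, 72, 79], [17, 25, 40], [25, 43, 81], [78, 88, 91], [168, 187, 196], [167, 188, 197], [133, 150, 158], [62, 72, 91]], [[120, 129, 132], [18, 26, 40], [19, 28, 45], [45, 66, 103], [76, 85, 90], [93, 105, 111], [31, 44, 67], [124, 133, 136]], [[125, 134, 138], [44, 49, 58], [18, 25, 41], [25, 44, 78], [42, 71, 118], [19, 35, 71], [106, 115, 119], [124, 133, 137]], [[124, 134, 137], [122, 131, 135], [18, 26, 39], [19, 28, 43], [25, 43, 79], [107, 115, 119], [126, 134, 138], [125, 133, 137]], [[124, 133, 136], [125, 134, 137], [49, 57, 66], [20, 26, 41], [82, 90, 96], [126, 136, 139], [124, 133, 136], [123, 133, 137]]]
```

```bash
python3 - <<'E'
import re
s=open('fit.py').read()
s=re.sub(r"return \(\(i.*","return ((i[...,2]-i[...,0]>0.25*i[...,2])&(i[...,1]>=i[...,0])&(i[...,1]<0.93*i[...,2])&(i[...,2]<170)).astype(np.uint8)",s)
open('fit.py','w').write(s)
E
python3 - <<'E'
from fit import *
c=capture("top");s=capture("side");O=[]
for p in((.6433,-.2232),(.5899,-.3625),(.4451,-.3257)):
    q=fit([c],*p);print(p,q,fit([s],*p))
    for cam in(c,s):
        a=proj(cam,np.array([*p,.05])).astype(int);g=cam["color"][a[1]-22:a[1]+22,a[0]-22:a[0]+22]
        m=amber(g)*255;O.append(np.hstack([cv2.resize(g,(260,260),interpolation=2),cv2.resize(cv2.merge([m]*3),(130,260))]))
cv2.imwrite("pics/c.png",np.vstack([np.hstack(O[i:i+2]) for i in(0,2,4)])[:, :800][::1])
E
```

```text
(0.6433, -0.2232) (array([ 644. , -225.3,   39.5]), np.float64(0.264), [138]) (array([ 643.1, -218.4,   73.8]), np.float64(0.344), [312])
(0.5899, -0.3625) (array([ 589.8, -365.5,   45. ]), np.float64(0.548), [136]) (array([ 590.9, -358.4,   66.9]), np.float64(0.13), [449])
(0.4451, -0.3257) (array([ 444.4, -329.9,   27.6]), np.float64(0.599), [117]) (array([ 445.2, -319.9,   17.1]), np.float64(0.484), [325])
```

```bash
python3 -c "
import cv2;a=cv2.imread('pics/c.png');cv2.imwrite('pics/c.png',cv2.resize(a,(600,600)))"
```

```text
(no output)
```

View pics/c.png

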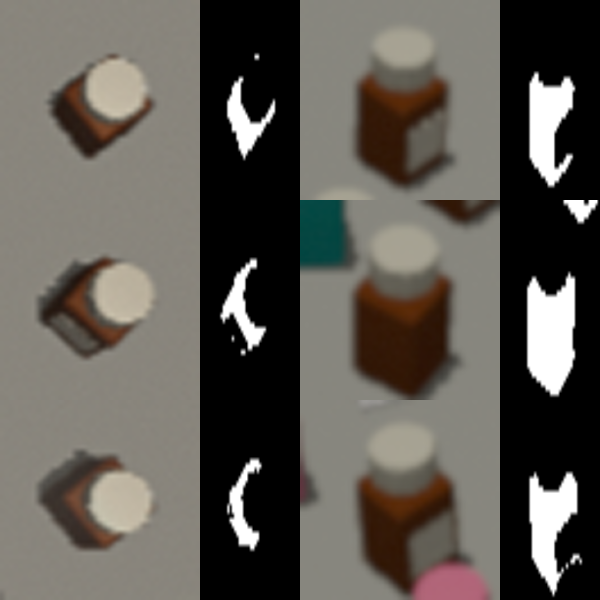

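```bash
python3 - <<'E'
from h import *
s=capture("side")
for p,y0,P in(((.6433,-.2232),100,[(357,150),(408,186),(447,158)]),((.5899,-.3625),300,[(357,350),(408,397),(449,357)]),((.4451,-.3257),500,[(362,555),(410,592)])):
    a=proj(s,np.array([*p,.05])).astype(int)
    W=np.array([ray(s,(a[0]+(q[0]-400)/4.545,a[1]+(q[1]-y0)/4.545),0) for q in P]);e=np.diff(W,axis=0)
    print(W[:,:2].round(4).tolist(),np.linalg.norm(e,axis=1).round(3),np.degrees(np.arctan2(e[:,1],e[:,0])).round(0)%90)
E
```

```text
[[0.6178, -0.2122], [0.6456, -0.248], [0.6742, -0.2247]] [0.045 0.037] [38. 39.]
[[0.5659, -0.3484], [0.5913, -0.3864], [0.6188, -0.3584]] [0.046 0.039] [34. 46.]
[[0.4172, -0.3179], [0.4453, -0.3495]] [0.042] [42.]
```

Crop check: the caps at (343,180), (392,200) and (380,251) sit on amber bottles, with yaws of about 39, 40 and 43°. The holder is at (.467,-.111) with yaw 19°, and the case is at (.547,.2255) with yaw -1.2°. Next I move above the tab.

```bash
cat > go.py <<'E'
# tool-frame shift (mm) and z turn (deg) to a world target: x y z [yaw]
import sys;from h import *
s=sense();p=s["tcp_pos"];R=s["ee_rot"];a=[float(v) for v in sys.argv[1:]]
yaw=np.degrees(np.arctan2(R[1,0],R[0,0]))
turn=0
if len(a)>3:
    turn=-((a[3]-yaw+180)%360-180);yt=np.radians(a[3]);R=np.array([[np.cos(yt),np.sin(yt),0],[np.sin(yt),-np.cos(yt),0],[0,0,-1]])
print("t",round(s["time_s"],2),"p",p.round(4),"yaw",yaw.round(1),"zax",s["ee_rot"][:,2].round(3),"F",s["wrist_force"].round(1),"M",s["moment"].round(2),"w",round(s["gripper_width"],3),"j",s["joints"].round(0))
print("turn",round(turn,1),"then shift",((R.T@(np.array(a[:3])-p))*1000).round(1))
E
python3 -m creep '[[0,0,0,0,0,-8.5,0],[0,0,0,0,0,-8.1,0],[40,-36,0,0,0,0,0],[40,-36,0,0,0,0,0],[40,-36,0,0,0,0,0],[40,-36,0,0,0,0,0],[40,-36,0,0,0,0,0],[40,-36,0,0,0,0,0],[40,-36,0,0,0,0,0],[40,-36,0,0,0,0,0]]'
python3 go.py .517 .224 .16 -91.2
```

```text
time_s: 2.9
tcp_pos: [0.4733, 0.2677, 0.2229]
ee_rot: [[-0.021, -1.0, 0.001], [-1.0, 0.021, 0.0], [-0.0, -0.001, -1.0]]
wrist_force: [0.3, 0.8, 0.3]
gripper_width: 0.02
t 2.9 p [0.4733 0.2677 0.2229] yaw -91.2 zax [ 0.001  0.    -1.   ] F [0.3 0.8 0.3] M [ 0.04 -0.06  0.01] w 0.02 j [ 47.  14. -11.   0. -65.  42.]
turn 0.0 then shift [ 42.7 -44.6  62.9]
```

```bash

python3 -m creep '[[14.2,-14.8,10,0,0,0,0],[14.2,-14.8,15,0,0,0,0],[14.2,-14.8,15,0,0,0,0],[0,0,15,0,0,0,0],[0,0,13,0,0,0,0],[0,0,10,0,0,0,0],[0,0,5,0,0,0,0],[0,0,0,0,0,0,0],[0,0,0,0,0,0,0],[0,0,0,0,0,0,0]]'
python3 go.py .517 .224 .119 -91.2
python3 - <<'E'
from h import *
a=capture("side");b=capture("top")
cv2.imwrite("pics/d.png",np.hstack([cv2.resize(a["color"][100:240,180:340],None,fx=2.5,fy=2.5),cv2.resize(b["color"][150:290,100:260],None,fx=2.5,fy=2.5)]))
E
```

```text
time_s: 4.15
tcp_pos: [0.516, 0.2257, 0.14]
ee_rot: [[-0.021, -1.0, 0.001], [-1.0, 0.021, 0.001], [-0.001, -0.001, -1.0]]
wrist_force: [0.0, -0.9, -0.1]
gripper_width: 0.006
t 4.15 p [0.516  0.2257 0.14  ] yaw -91.2 zax [ 0.001  0.001 -1.   ] F [ 0.  -0.9 -0.1] M [-0.01 -0.01  0.01] w 0.006 j [ 40.  20. -15.   0. -55.  49.]
turn -0.0 then shift [ 1.7 -1.  21. ]
```

View pics/d.png

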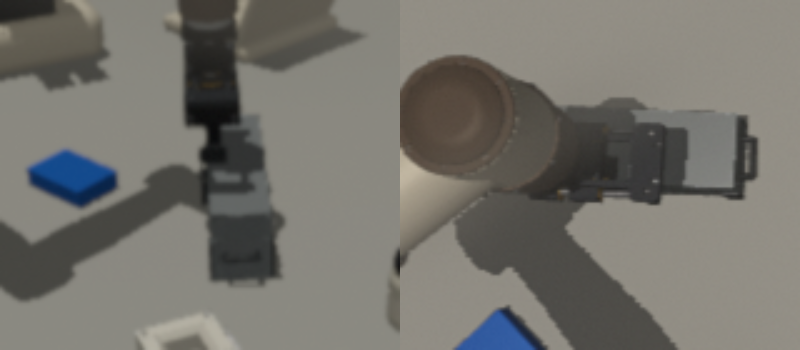

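The finger, at (210,140) in the left view, stands right over the tab. Pressing down now.

```bash

python3 -m creep '[[2,0,6,0,0,0,0],[0,0,6,0,0,0,0],[0,0,4,0,0,0,0],[0,0,2,0,0,0,0],[0,0,2,0,0,0,0],[0,0,1,0,0,0,0],[0,0,1,0,0,0,0],[0,0,1,0,0,0,0],[0,0,0,0,0,0,0],[0,0,0,0,0,0,0]]'
python3 go.py .517 .224 .117 -91.2
```

```text
time_s: 5.5
tcp_pos: [0.5177, 0.2235, 0.1188]
ee_rot: [[-0.02, -1.0, 0.005], [-1.0, 0.02, 0.001], [-0.001, -0.005, -1.0]]
wrist_force: [2.9, -3.9, 8.4]
gripper_width: 0.008
t 5.5 p [0.5177 0.2235 0.1188] yaw -91.1 zax [ 0.005  0.001 -1.   ] F [ 2.9 -3.9  8.4] M [-1.15 -0.52 -0.  ] w 0.008 j [ 40.  22. -17.   0. -52.  49.]
turn 0.1 then shift [-0.5  0.8  1.8]
```

```bash

python3 -m creep '[[0,-4.8,-5.8,0,0,0,0],[0,-4.8,-5.8,0,0,0,0],[0,-5.7,-4.9,0,0,0,0],[0,-5.7,-4.9,0,0,0,0],[0,-6.5,-3.8,0,0,0,0],[0,-6.5,-3.8,0,0,0,0],[0,-7,-2.6,0,0,0,0],[0,-7,-2.6,0,0,0,0],[0,0,0,0,0,0,0],[0,0,0,0,0,0,0]]'
python3 go.py .517 .224 .117 -91.2
python3 - <<'E'
from h import *
a=capture("side");b=capture("top")
cv2.imwrite("pics/e.png",np.hstack([cv2.resize(a["color"][100:240,180:340],None,fx=2.5,fy=2.5),cv2.resize(b["color"][150:290,100:260],None,fx=2.5,fy=2.5)]))
E
```

```text
time_s: 6.75
tcp_pos: [0.5656, 0.2233, 0.1522]
ee_rot: [[-0.021, -1.0, 0.004], [-1.0, 0.021, 0.002], [-0.002, -0.004, -1.0]]
wrist_force: [1.8, -0.8, 5.2]
gripper_width: 0.006
t 6.75 p [0.5656 0.2233 0.1522] yaw -91.2 zax [ 0.004  0.002 -1.   ] F [ 1.8 -0.8  5.2] M [-0.13 -0.38 -0.04] w 0.006 j [ 37.  24.  -8.   0. -58.  52.]
turn 0.0 then shift [ 0.3 48.6 35.2]
```

View pics/e.png

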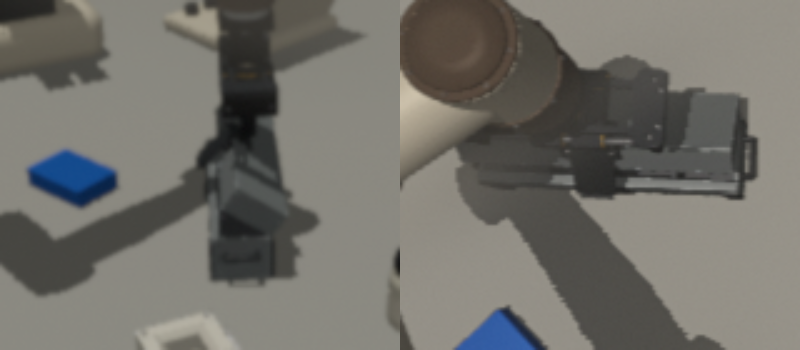

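```bash

python3 -m creep '[[0,-7.4,-1.5,0,0,0,0],[0,-7.4,-1.5,0,0,0,0],[0,-7.5,-0.5,0,0,0,0],[0,-7.5,-0.5,0,0,0,0],[0,-7.5,0,0,0,0,0],[0,-7.5,0,0,0,0,0],[0,-6,0,0,0,0,0],[0,-6,0,0,0,0,0],[0,-3,-3,0,0,0,0],[0,0,-3,0,0,0,0]]'
python3 go.py .517 .224 .117 -91.2
python3 -m creep '[[0,0,-3,0,0,0,0],[0,0,-3,0,0,0,0],[0,0,-5,0,0,0,0],[0,0,-5,0,0,0,0],[0,0,-10,0,0,0,0],[0,0,-15,0,0,0,0],[0,0,-20,0,0,0,0],[0,0,-20,0,0,0,1],[0,0,-20,0,0,0,1],[0,0,0,0,0,0,1]]'
python3 go.py .644 -.224 .2 -83
python3 - <<'E'
from h import *
a=capture("side");b=capture("top")
cv2.imwrite("pics/f.png",np.hstack([cv2.resize(a["color"][100:240,180:340],None,fx=2.5,fy=2.5),cv2.resize(b["color"][150:290,100:260],None,fx=2.5,fy=2.5)]))
E
```

```text
time_s: 8.1
tcp_pos: [0.6229, 0.2206, 0.16]
ee_rot: [[-0.021, -1.0, -0.002], [-1.0, 0.021, -0.001], [0.002, 0.002, -1.0]]
wrist_force: [1.9, -0.3, -1.5]
gripper_width: 0.006
t 8.1 p [0.6229 0.2206 0.16  ] yaw -91.2 zax [-0.002 -0.001 -1.   ] F [ 1.9 -0.3 -1.5] M [-0.04 -0.67  0.01] w 0.006 j [ 33.  28.   1.  -0. -63.  55.]
turn -0.0 then shift [ -1.2 105.9  43. ]
time_s: 9.35
tcp_pos: [0.6243, 0.2216, 0.2647]
ee_rot: [[-0.021, -1.0, 0.005], [-1.0, 0.021, 0.002], [-0.002, -0.004, -1.0]]
wrist_force: [0.6, -1.0, -0.0]
gripper_width: 0.265
t 9.35 p [0.6243 0.2216 0.2647] yaw -91.2 zax [ 0.005  0.002 -1.   ] F [ 0.6 -1.  -0. ] M [0.01 0.01 0.01] w 0.265 j [ 34.  24.  10.   0. -75.  55.]
turn -8.2 then shift [444.7  34.8  64.7]
```

View pics/f.png

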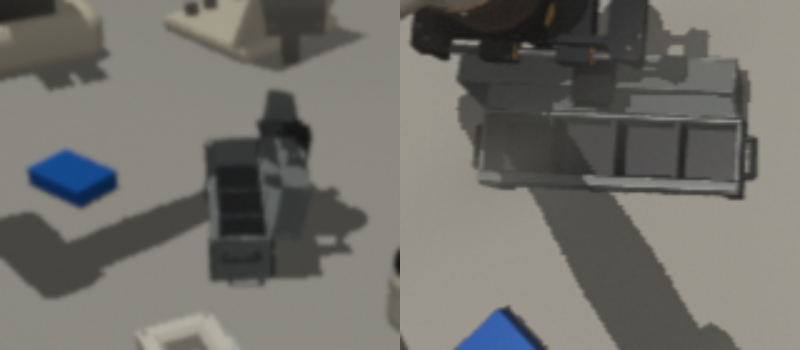

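Lid stands open. Next I go over bottle A.

```bash

python3 -m creep '[[0,0,0,0,0,-8.2,1],[54,4,0,0,0,0,1],[54,4,0,0,0,0,1],[54,4,0,0,0,0,1],[54,4,0,0,0,0,1],[54,4,0,0,0,0,1],[54,4,0,0,0,0,1],[54,4,0,0,0,0,1],[54,4,0,0,0,0,1],[12,3,0,0,0,0,1]]'
python3 go.py .644 -.2245 .07 -83
python3 - <<'E'
from h import *
b=capture("top");s=capture("side")
for k in("case","bottle1","cap1"):print(k,[(np.round(d["xy"],1).tolist(),round(d["p"],2)) for d in find_in("top",k)])
for p in((.644,-.2245),(.5899,-.3635),(.4451,-.3257)):
    print(proj(b,np.array([*p,.095])).round(1))
E
```

```text
time_s: 10.7
tcp_pos: [0.6419, -0.2267, 0.2597]
ee_rot: [[0.118, -0.993, -0.003], [-0.993, -0.118, 0.001], [-0.001, 0.003, -1.0]]
wrist_force: [-0.0, 0.4, -0.9]
gripper_width: 0.997
t 10.7 p [ 0.6419 -0.2267  0.2597] yaw -83.2 zax [-0.003  0.001 -1.   ] F [-0.   0.4 -0.9] M [ 0.01 -0.04 -0.02] w 0.997 j [ -6.  27.  13.  -0. -77. 103.]
turn -0.2 then shift [ -1.9  -2.4 189.7]
case [([181.9, 198.2], 0.83), ([176.0, 181.3], 0.44)]
bottle1 [([343.5, 181.3], 0.72), ([374.6, 249.0], 0.68), ([413.3, 243.3], 0.66), ([349.5, 284.6], 0.56), ([390.1, 201.8], 0.55)]
cap1 [([382.4, 249.3], 0.62), ([420.9, 242.7], 0.57), ([353.4, 283.6], 0.56), ([346.7, 178.7], 0.54), ([390.8, 198.4], 0.48)]
[344.7 178.6]
[394.6 198.9]
[381.5 250.9]
```

```bash

python3 -m creep '[[-1,-1,50,0,0,0,1],[-1,-1,50,0,0,0,1],[0,0,40,0,0,0,1],[0,0,25,0,0,0,1],[0,0,15,0,0,0,1],[0,0,9,0,0,0,1],[0,0,0,0,0,0,1],[0,0,0,0,0,0,0.5],[0,0,0,0,0,0,0.2],[0,0,0,0,0,0,0]]'
python3 go.py .644 -.2245 .07 -83
python3 -m creep '[[0,0,0,0,0,0,0],[0,0,0,0,0,0,0],[0,0,0,0,0,0,0],[0,0,0,0,0,0,0],[0,0,-10,0,0,0,0],[0,0,-20,0,0,0,0],[0,0,-30,0,0,0,0],[0,0,-30,0,0,0,0],[0,0,-30,0,0,0,0],[0,0,0,0,0,0,0]]'
python3 go.py .4667 -.1114 .19 -103
```

```text
time_s: 12.2
tcp_pos: [0.6448, -0.2216, 0.0734]
ee_rot: [[0.122, -0.993, 0.001], [-0.993, -0.122, -0.0], [0.0, -0.001, -1.0]]
wrist_force: [0.5, 0.7, -0.3]
gripper_width: 0.743
t 12.2 p [ 0.6448 -0.2216  0.0734] yaw -83.0 zax [ 0.001 -0.    -1.   ] F [ 0.5  0.7 -0.3] M [-0.08 -0.    0.  ] w 0.743 j [ -5.  35.  -1.   0. -54. 102.]
turn -0.0 then shift [2.8 1.2 3.4]
time_s: 13.45
tcp_pos: [0.6461, -0.2217, 0.1962]
ee_rot: [[0.122, -0.993, 0.007], [-0.993, -0.122, -0.001], [0.002, -0.006, -1.0]]
wrist_force: [0.0, 0.1, -1.9]
gripper_width: 0.432
t 13.45 p [ 0.6461 -0.2217  0.1962] yaw -83.0 zax [ 0.007 -0.001 -1.   ] F [ 0.   0.1 -1.9] M [-0.    0.01 -0.03] w 0.432 j [ -5.  28.   7.   0. -68. 102.]
turn 20.0 then shift [-67.1 199.6   6.2]
```

```bash

python3 -m creep '[[0,0,0,0,0,10,0],[0,0,0,0,0,10,0],[-15,45,0,0,0,0,0],[-15,45,0,0,0,0,0],[-15,45,0,0,0,0,0],[-15,45,10,0,0,0,0],[-7,20,20,0,0,0,0],[0,0,20,0,0,0,0],[0,0,0,0,0,0,0],[0,0,0,0,0,0,0]]'
python3 go.py .4667 -.1114 .146 -103
python3 - <<'E'
from h import *
b=capture("top");s=capture("side")
cv2.imwrite("pics/g.png",np.hstack([cv2.resize(s["color"][195:275,215:295],None,fx=5,fy=5,interpolation=2),cv2.resize(b["color"][205:285,262:342],None,fx=5,fy=5,interpolation=2)]))
E
```

```text
time_s: 14.7
tcp_pos: [0.4652, -0.1113, 0.1429]
ee_rot: [[-0.225, -0.974, 0.0], [-0.974, 0.225, -0.0], [0.0, -0.0, -1.0]]
wrist_force: [-0.1, 0.4, -1.5]
gripper_width: 0.427
t 14.7 p [ 0.4652 -0.1113  0.1429] yaw -103.0 zax [ 0. -0. -1.] F [-0.1  0.4 -1.5] M [-0.06 -0.05  0.01] w 0.427 j [  6.  12. -26.   0. -51.  71.]
turn -0.0 then shift [-0.2 -1.5 -3.1]
```

View pics/g.png

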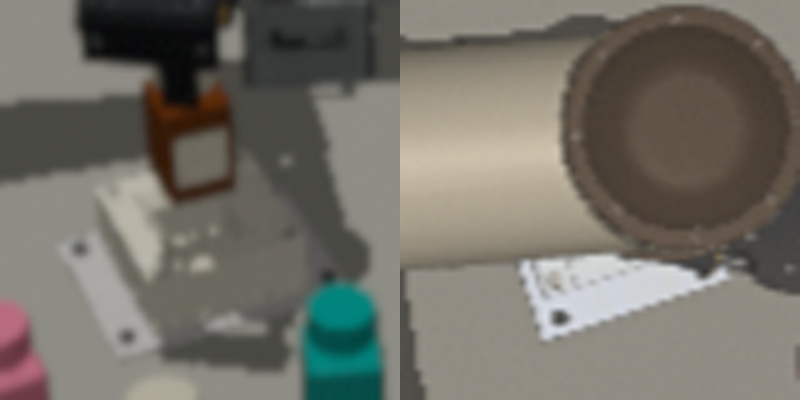

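```bash

python3 - <<'E'
from h import *
s=capture("side")
def d(P,z):
    W=[ray(s,(215+q[0]/5,195+q[1]/5),z) for q in P];e=W[1]-W[0];print(W[0][:2].round(3),W[1][:2].round(3),np.linalg.norm(e).round(3),np.degrees(np.arctan2(e[1],e[0])).round(1)%90)
d([(172,201),(234,184)],.07);d([(152,160),(172,201)],.07)
d([(160,330),(308,272)],.01);d([(60,243),(122,355)],.003);d([(120,356),(265,305)],.003)
E
python3 go.py .4667 -.1114 .125 -103
```

```text
[ 0.453 -0.131] [ 0.49  -0.118] 0.04 19.3
[ 0.441 -0.089] [ 0.453 -0.131] 0.043 15.599999999999994
[ 0.442 -0.177] [ 0.533 -0.132] 0.101 26.4
[ 0.38  -0.082] [ 0.419 -0.189] 0.114 20.099999999999994
[ 0.418 -0.19 ] [ 0.505 -0.152] 0.095 23.4
t 14.85 p [ 0.4654 -0.1113  0.1433] yaw -103.0 zax [ 0.001  0.    -1.   ] F [ 0.7  0.5 -1.5] M [-0.04 -0.07 -0.02] w 0.428 j [  6.  12. -26.   0. -51.  71.]
turn -0.0 then shift [-0.2 -1.3 18.3]
```

```bash

python3 -m creep '[[0,-1,15,0,0,-1,0],[0,0,12,0,0,0,0],[0,0,5,0,0,0,0],[0,0,5,0,0,0,0],[0,0,5,0,0,0,0],[0,0,5,0,0,0,0],[0,0,4,0,0,0,0],[0,0,4,0,0,0,0],[0,0,3,0,0,0,0],[0,0,0,0,0,0,0]]'
python3 go.py .4667 -.1114 .0835 -103
```

```text
time_s: 16.1
tcp_pos: [0.4661, -0.1113, 0.0846]
ee_rot: [[-0.208, -0.978, 0.001], [-0.978, 0.208, 0.0], [-0.0, -0.001, -1.0]]
wrist_force: [2.9, 0.1, -2.7]
gripper_width: 0.43
t 16.1 p [ 0.4661 -0.1113  0.0846] yaw -102.0 zax [ 0.001  0.    -1.   ] F [ 2.9  0.1 -2.7] M [ 0.31 -1.03  0.12] w 0.43 j [  6.  17. -30.  -0. -43.  72.]
turn 1.0 then shift [-0.  -0.6  1.1]
```

```bash

python3 -m creep '[[0,0,1,0,0,9,0],[0,0,0,0,0,9,0],[0,0,0,0,0,9,0],[0,0,0,0,0,9,0],[0,0,0,0,0,9,0],[0,0,0,0,0,9,0],[0,0,0,0,0,9,0],[0,0,0,0,0,0,0],[0,0,0,0,0,0,0],[0,0,0,0,0,0,0]]'
python3 go.py .4667 -.1114 .0835 -165
python3 -m creep '[[0,0,0,0,0,7,0],[0,0,0,0,0,7,0],[0,0,0,0,0,7,0],[0,0,0,0,0,7,0],[0,0,0,0,0,3,0],[0,0,0,0,0,0,0],[0,0,0,0,0,0,0],[0,0,0,0,0,0,0],[0,0,0,0,0,0,0],[0,0,0,0,0,0,0]]'
python3 go.py .4667 -.1114 .0835 164
```

```text
time_s: 17.35
tcp_pos: [0.4664, -0.1115, 0.084]
ee_rot: [[-0.966, -0.26, 0.001], [-0.26, 0.966, -0.0], [-0.001, -0.001, -1.0]]
wrist_force: [3.5, -2.9, -2.7]
gripper_width: 0.428
t 17.35 p [ 0.4664 -0.1115  0.084 ] yaw -164.9 zax [ 0.001 -0.    -1.   ] F [ 3.5 -2.9 -2.7] M [-0.41 -1.5   0.09] w 0.428 j [  6.  17. -30.   0. -43.   9.]
turn 0.1 then shift [-0.3  0.   0.5]
time_s: 18.6
tcp_pos: [0.4653, -0.1116, 0.0839]
ee_rot: [[-0.961, 0.275, -0.001], [0.275, 0.961, -0.0], [0.001, -0.001, -1.0]]
wrist_force: [0.0, -2.3, 5.6]
gripper_width: 0.423
t 18.6 p [ 0.4653 -0.1116  0.0839] yaw 164.0 zax [-0.001 -0.    -1.   ] F [ 0.  -2.3  5.6] M [-0.64  0.13  0.26] w 0.423 j [  6.  17. -30.   0. -43. -22.]
turn 0.0 then shift [-1.3  0.5  0.4]
```

```bash

python3 -m creep '[[0,0,0,0,0,3,0],[0,0,0,0,0,3,0],[0,0,0,0,0,3,0],[0,0,0,0,0,3,0],[0,0,0,0,0,0,0],[0,0,0,0,0,0,0],[0,0,0,0,0,0,0],[0,0,0,0,0,0,0],[0,0,0,0,0,0,0],[0,0,0,0,0,0,0]]'
python3 go.py .4667 -.1114 .0835 164
python3 - <<'E'
from h import *
s=capture("side")
cv2.imwrite("pics/i.png",cv2.resize(s["color"][195:275,215:295],None,fx=6,fy=6,interpolation=2))
E
```

```text
time_s: 19.85
tcp_pos: [0.4652, -0.1115, 0.0835]
ee_rot: [[-0.883, 0.47, -0.001], [0.47, 0.883, -0.0], [0.001, -0.001, -1.0]]
wrist_force: [-2.4, -2.3, 3.5]
gripper_width: 0.429
t 19.85 p [ 0.4652 -0.1115  0.0835] yaw 152.0 zax [-0.001 -0.    -1.   ] F [-2.4 -2.3  3.5] M [-0.82  0.62  0.72] w 0.429 j [  6.  17. -30.  -0. -43. -34.]
turn -12.0 then shift [-1.4  0.5  0. ]
```

View pics/i.png

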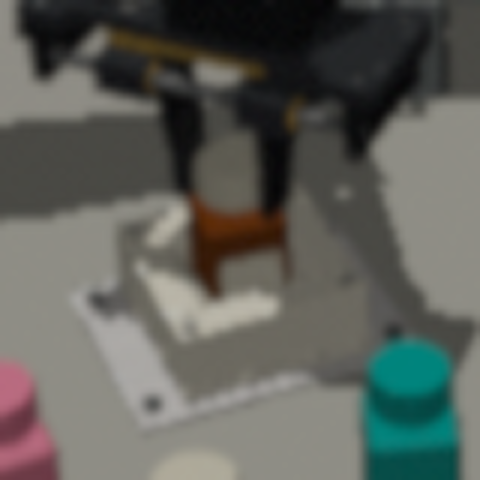

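Moment is 0.72 N m, so the cap is at its stop, and the bottle is still square in the holder (crop (240,240)). Now I release it, turn the tool back and regrasp so the bottle enters the pocket square.

```bash

python3 -m creep '[[0,0,0,0,0,0,0.7],[0,0,0,0,0,0,0.7],[0,0,0,0,0,0,0.7],[0,0,0,0,0,-10,0.7],[0,0,0,0,0,-10,0.7],[0,0,0,0,0,-10,0.7],[0,0,0,0,0,-10,0.7],[0,0,0,0,0,-10,0.7],[0,0,0,0,0,-10,0.7],[0,0,0,0,0,-10,0.7]]'
python3 -m creep '[[0,0,0,0,0,-10,0.7],[0,0,0,0,0,-10,0.7],[0,0,0,0,0,-10,0.7],[0,0,0,0,0,-10,0.7],[0,0,0,0,0,-10,0.7],[0,0,0,0,0,-10,0.7],[0,0,0,0,0,-7,0.7],[0,0,0,0,0,0,0],[0,0,0,0,0,0,0],[0,0,0,0,0,0,0]]'
python3 go.py .4667 -.1114 .0835 -71
python3 - <<'E'
from h import *
c=capture("top");im=c["color"]
for p in((132,226),(236.8,226)):print(ray(c,p,.07))
for n,z in(("rim",.07),):
    cs=np.array([.547,.2255]);a=np.radians(-1.2);R=np.array([[np.cos(a),-np.sin(a)],[np.sin(a),np.cos(a)]])
    g=cv2.resize(im[160:250,115:255],None,fx=5.5,fy=5.5,interpolation=2)
    def L(P,col,z):
        q=[tuple(int(v) for v in ((proj(c,np.array([*(cs+R@np.array(k)),z]))-[115,160])*5.5)) for k in P]
        for u,v in zip(q,q[1:]+q[:1]):cv2.line(g,u,v,col,1)
    L([(-.0415,-.146),(.0415,-.146),(.0415,.146),(-.0415,.146)],(0,255,0),.07)
    for y in(-.108,-.036,.036,.108):L([(-.033,y-.033),(.033,y-.033),(.033,y+.033),(-.033,y+.033)],(0,0,255),.06)
    cv2.imwrite("pics/j.png",g)
E
```

```text
time_s: 21.15
tcp_pos: [0.466, -0.1112, 0.0837]
ee_rot: [[-0.74, -0.673, 0.001], [-0.673, 0.74, 0.0], [-0.001, -0.0, -1.0]]
wrist_force: [0.4, -0.0, 0.7]
gripper_width: 0.701
time_s: 22.4
tcp_pos: [0.4658, -0.1114, 0.0837]
ee_rot: [[0.324, -0.946, 0.0], [-0.946, -0.324, 0.0], [-0.0, -0.0, -1.0]]
wrist_force: [-0.8, 0.1, 0.4]
gripper_width: 0.444
t 22.4 p [ 0.4658 -0.1114  0.0837] yaw -71.1 zax [ 0.  0. -1.] F [-0.8  0.1  0.4] M [-0.07 -0.04  0.03] w 0.444 j [  6.  17. -30.  -0. -43. 103.]
turn -0.1 then shift [ 0.3 -0.8  0.2]
[0.49890871 0.36728806 0.07      ]
[0.50593431 0.07448236 0.07      ]
```

View pics/j.png

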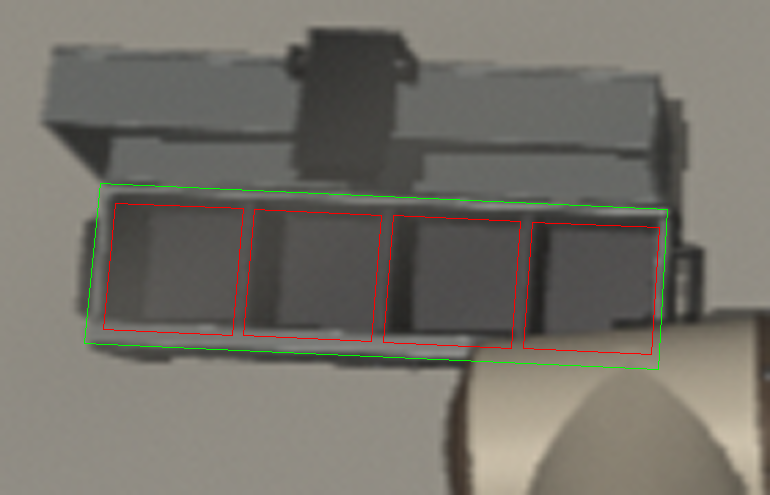

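The overlay fits the rim and pockets within about 2 mm. Carrying A to pocket3.

```bash

python3 -m creep '[[0,0,0,0,0,0,0],[0,0,0,0,0,0,0],[0,0,0,0,0,0,0],[0,0,-15,0,0,0,0],[0,0,-25,0,0,0,0],[0,0,-40,0,0,0,0],[0,0,-30,0,0,0,0],[0,0,0,0,0,10,0],[0,0,0,0,0,10.1,0],[0,0,0,0,0,0,0]]'
python3 go.py .549 .3335 .19 -91.2
python3 -m creep '[[-48,-8,0,0,0,0,0],[-50,-8,0,0,0,0,0],[-50,-8,0,0,0,0,0],[-50,-8,0,0,0,0,0],[-50,-8,0,0,0,0,0],[-50,-8,0,0,0,0,0],[-50,-8,0,0,0,0,0],[-50,-8,0,0,0,0,0],[-48,-10,0,0,0,0,0],[0,0,0,0,0,0,0]]'
python3 go.py .549 .3335 .079 -91.2
```

```text
time_s: 23.7
tcp_pos: [0.4653, -0.1114, 0.1934]
ee_rot: [[-0.018, -1.0, -0.001], [-1.0, 0.018, 0.0], [-0.0, 0.001, -1.0]]
wrist_force: [-0.2, 0.4, -1.4]
gripper_width: 0.434
t 23.7 p [ 0.4653 -0.1114  0.1934] yaw -91.0 zax [-0.001  0.    -1.   ] F [-0.2  0.4 -1.4] M [-0.03 -0.01  0.  ] w 0.434 j [  6.   9. -22.  -0. -59.  83.]
turn 0.2 then shift [-446.6  -74.4    3.4]
time_s: 24.95
tcp_pos: [0.5484, 0.3361, 0.1919]
ee_rot: [[-0.013, -1.0, -0.001], [-1.0, 0.013, -0.001], [0.001, 0.001, -1.0]]
wrist_force: [-1.2, -1.0, -1.8]
gripper_width: 0.427
t 24.95 p [0.5484 0.3361 0.1919] yaw -90.8 zax [-0.001 -0.001 -1.   ] F [-1.2 -1.  -1.8] M [-0.09  0.05  0.  ] w 0.427 j [ 46.  25.   1.  -0. -66.  43.]
turn 0.4 then shift [  2.5  -0.7 112.9]
```

```bash

python3 -m creep '[[2.5,-0.7,35,0,0,0,0],[0,0,20,0,0,0,0],[0,0,10,0,0,0,0],[0,0,10,0,0,0,0],[0,0,10,0,0,0,0],[0,0,8,0,0,0,0],[0,0,8,0,0,0,0],[0,0,6,0,0,0,0],[0,0,4,0,0,0,0],[0,0,0,0,0,0,0]]'
python3 go.py .549 .3335 .079 -91.2
```

```text
time_s: 26.2
tcp_pos: [0.5489, 0.3305, 0.0824]
ee_rot: [[-0.019, -1.0, -0.0], [-1.0, 0.019, -0.0], [0.0, 0.0, -1.0]]
wrist_force: [0.2, 0.0, -1.3]
gripper_width: 0.426
t 26.2 p [0.5489 0.3305 0.0824] yaw -91.1 zax [-0. -0. -1.] F [ 0.2  0.  -1.3] M [-0.08  0.03  0.05] w 0.426 j [ 45.  31.  -7.   0. -52.  43.]
turn 0.1 then shift [-3.  -0.   3.4]
```

```bash

python3 -m creep '[[0,0,3,0,0,0,0],[0,0,0,0,0,0,0],[0,0,0,0,0,0,0.65],[0,0,0,0,0,0,0.65],[0,0,0,0,0,0,0.65],[0,0,-15,0,0,0,0.65],[0,0,-35,0,0,0,0.65],[0,0,-45,0,0,0,0.65],[0,0,-40,0,0,0,0.65],[0,0,0,0,0,-9.2,0.8]]'
python3 go.py .59 -.3635 .215 -82
python3 - <<'E'
from h import *
b=capture("top");s=capture("side")
cv2.imwrite("pics/k.png",np.hstack([cv2.resize(s["color"][100:240,180:340],None,fx=2.5,fy=2.5),cv2.resize(b["color"][160:300,260:420],None,fx=2.5,fy=2.5)]))
E
```

```text
time_s: 27.45
tcp_pos: [0.551, 0.3318, 0.2211]
ee_rot: [[0.146, -0.989, 0.009], [-0.989, -0.146, 0.006], [-0.005, -0.009, -1.0]]
wrist_force: [0.0, -0.5, -0.3]
gripper_width: 0.703
t 27.45 p [0.551  0.3318 0.2211] yaw -81.6 zax [ 0.009  0.006 -1.   ] F [ 0.  -0.5 -0.3] M [-0.    0.01 -0.  ] w 0.703 j [ 45.  24.   3.   0. -68.  53.]
turn 0.4 then shift [694.   58.2   6.1]
```

View pics/k.png

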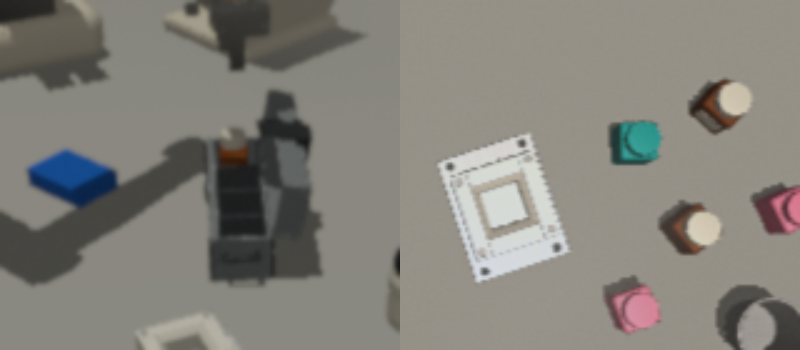

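A stands in pocket3 (235,145). B (735,98) and C (702,228) are unmoved. Fetching B.

```bash

python3 -m creep '[[55,4.6,0,0,0,0,0.8],[55,4.6,0,0,0,0,0.8],[55,4.6,0,0,0,0,0.8],[55,4.6,0,0,0,0,0.8],[55,4.6,0,0,0,0,0.8],[55,4.6,0,0,0,0,0.8],[55,4.6,0,0,0,0,0.8],[55,4.6,0,0,0,0,0.8],[55,4.6,0,0,0,0,0.8],[55,4.6,0,0,0,0,0.8]]'
python3 -m creep '[[55,4.6,0,0,0,0,0.8],[55,4.6,0,0,0,0,0.8],[34,3,0,0,0,0,0.8],[0,0,40,0,0,0,0.8],[0,0,30,0,0,0,0.8],[0,0,0,0,0,0,0.8],[0,0,0,0,0,0,0.8],[0,0,0,0,0,0,0.8],[0,0,0,0,0,0,0.8],[0,0,0,0,0,0,0.8]]'
python3 go.py .59 -.3635 .073 -82
python3 - <<'E'
from h import *
b=capture("top");s=capture("side")
for k in("cap1","bottle1"):
  for n in("side","top"):print(k,n,[(np.round(d["xy"],0).tolist(),round(d["p"],2)) for d in find_in(n,k)])
for p in((.59,-.3635),(.4445,-.327)):print(proj(b,np.array([*p,.095])).round(0),proj(s,np.array([*p,.085])).round(0))
E
```

```text
time_s: 28.8
tcp_pos: [0.5805, -0.2223, 0.2148]
ee_rot: [[0.138, -0.99, -0.001], [-0.99, -0.138, -0.0], [-0.0, 0.001, -1.0]]
wrist_force: [1.3, 0.3, 0.0]
gripper_width: 0.799
time_s: 30.05
tcp_pos: [0.5893, -0.3647, 0.1455]
ee_rot: [[0.141, -0.99, 0.001], [-0.99, -0.141, -0.0], [0.0, -0.001, -1.0]]
wrist_force: [0.2, 0.0, 0.1]
gripper_width: 0.801
t 30.05 p [ 0.5893 -0.3647  0.1455] yaw -81.9 zax [ 0.001 -0.    -1.   ] F [0.2 0.  0.1] M [0.   0.01 0.03] w 0.801 j [-18.  32.   5.   0. -63. 117.]
turn 0.1 then shift [-1.1 -0.9 72.5]
cap1 side [([303.0, 283.0], 0.75), ([284.0, 261.0], 0.66), ([256.0, 311.0], 0.64), ([248.0, 280.0], 0.55), ([214.0, 260.0], 0.44), ([272.0, 156.0], 0.38)]
cap1 top [([418.0, 240.0], 0.49), ([143.0, 206.0], 0.48), ([381.0, 247.0], 0.47)]
bottle1 side [([301.0, 295.0], 0.98), ([248.0, 289.0], 0.94), ([215.0, 273.0], 0.78), ([258.0, 318.0], 0.77), ([274.0, 187.0], 0.71), ([271.0, 156.0], 0.55)]
bottle1 top [([415.0, 244.0], 0.85), ([150.0, 204.0], 0.82), ([179.0, 178.0], 0.7), ([380.0, 252.0], 0.44)]
[395. 199.] [305. 284.]
[382. 251.] [247. 278.]
```

B is in place. I grip it and carry it to the holder.

```bash

python3 -m creep '[[-0.5,-0.9,40,0,0,0,0.8],[0,0,20,0,0,0,0.8],[0,0,12,0,0,0,0.8],[0,0,0,0,0,0,0],[0,0,0,0,0,0,0],[0,0,0,0,0,0,0],[0,0,0,0,0,0,0],[0,0,0,0,0,0,0],[0,0,0,0,0,0,0],[0,0,0,0,0,0,0]]'
python3 go.py .59 -.3635 .073 -82
python3 -m creep '[[0,0,-15,0,0,0,0],[0,0,-30,0,0,0,0],[0,0,-40,0,0,0,0],[0,0,-40,0,0,0,0],[0,0,0,0,0,10,0],[0,0,0,0,0,10,0],[0,0,0,0,0,0,0],[0,0,0,0,0,0,0],[0,0,0,0,0,0,0],[0,0,0,0,0,0,0]]'
python3 go.py .4663 -.1113 .197 -102
```

```text
time_s: 31.6
tcp_pos: [0.5903, -0.3641, 0.0734]
ee_rot: [[0.141, -0.99, 0.001], [-0.99, -0.141, -0.0], [0.001, -0.001, -1.0]]
wrist_force: [-0.8, 0.4, 3.1]
gripper_width: 0.428
t 31.6 p [ 0.5903 -0.3641  0.0734] yaw -81.9 zax [ 0.001 -0.    -1.   ] F [-0.8  0.4  3.1] M [0.43 0.07 0.01] w 0.428 j [-18.  36.   1.   0. -55. 116.]
turn 0.1 then shift [-0.7  0.2  0.4]
time_s: 32.85
tcp_pos: [0.5899, -0.3641, 0.1976]
ee_rot: [[-0.206, -0.979, -0.0], [-0.979, 0.206, 0.0], [-0.0, 0.0, -1.0]]
wrist_force: [-0.6, -0.5, -1.7]
gripper_width: 0.43
t 32.85 p [ 0.5899 -0.3641  0.1976] yaw -101.9 zax [-0.  0. -1.] F [-0.6 -0.5 -1.7] M [-0.02  0.02  0.01] w 0.43 j [-18.  30.   9.   0. -70.  96.]
turn 0.1 then shift [-221.6  173.5    0.6]
```

```bash

python3 -m creep '[[-40,31.5,0,0,0,0,0],[-45,35.5,0,0,0,0,0],[-45,35.5,0,0,0,0,0],[-45,35.5,0,0,0,0,0],[-46.6,35.5,0,0,0,0,0],[0,0,30,0,0,0,0],[0,0,25,0,0,0,0],[0,0,0,0,0,0,0],[0,0,0,0,0,0,0],[0,0,0,0,0,0,0]]'
python3 go.py .4663 -.1113 .143 -102
python3 - <<'E'
from h import *
s=capture("side")
cv2.imwrite("pics/l.png",cv2.resize(s["color"][195:275,215:295],None,fx=7,fy=7,interpolation=2))
E
```

```text
time_s: 34.1
tcp_pos: [0.4668, -0.1116, 0.1439]
ee_rot: [[-0.206, -0.978, 0.002], [-0.978, 0.206, 0.0], [-0.001, -0.002, -1.0]]
wrist_force: [-0.7, -0.7, -2.0]
gripper_width: 0.431
t 34.1 p [ 0.4668 -0.1116  0.1439] yaw -101.9 zax [ 0.002  0.    -1.   ] F [-0.7 -0.7 -2. ] M [0.03 0.01 0.  ] w 0.431 j [  6.  12. -26.   0. -51.  72.]
turn 0.1 then shift [-0.2  0.6  0.9]
```

View pics/l.png

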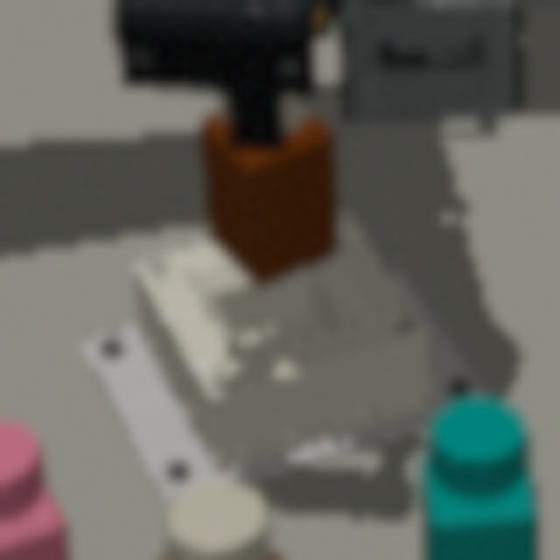

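```bash

python3 - <<'E'
from h import *
s=capture("side")
def d(P,z):
    W=[ray(s,(215+q[0]/7,195+q[1]/7),z) for q in P];e=W[1]-W[0];print(np.linalg.norm(e).round(3),np.degrees(np.arctan2(e[1],e[0])).round(1)%90)
d([(265,281),(333,247)],.07);d([(213,235),(265,281)],.07)
E
```

```text
0.036 35.2
0.041 32.5
```

Lower edges (213,235)-(265,281)-(333,247) give a yaw of about 34°, so I turn 15° more and insert.

```bash

python3 -m creep '[[0,0,0,0,0,7.5,0],[0,0,0,0,0,7.5,0],[0,0,20,0,0,0,0],[0,0,10,0,0,0,0],[0,0,6,0,0,0,0],[0,0,6,0,0,0,0],[0,0,5,0,0,0,0],[0,0,5,0,0,0,0],[0,0,5,0,0,0,0],[0,0,2.5,0,0,0,0]]'
python3 go.py .4663 -.1113 .0834 -117
```

```text
time_s: 35.45
tcp_pos: [0.4677, -0.1115, 0.0839]
ee_rot: [[-0.451, -0.892, 0.004], [-0.892, 0.451, -0.0], [-0.001, -0.003, -1.0]]
wrist_force: [1.9, -1.0, 5.7]
gripper_width: 0.428
t 35.45 p [ 0.4677 -0.1115  0.0839] yaw -116.8 zax [ 0.004 -0.    -1.   ] F [ 1.9 -1.   5.7] M [-0.33 -0.91  0.29] w 0.428 j [  6.  17. -30.   0. -42.  57.]
turn 0.2 then shift [0.5 1.3 0.5]
```

```bash

python3 -m creep '[[0,0,0,0,0,9,0],[0,0,0,0,0,9,0],[0,0,0,0,0,9,0],[0,0,0,0,0,9,0],[0,0,0,0,0,9,0],[0,0,0,0,0,9,0],[0,0,0,0,0,9,0],[0,0,0,0,0,9,0],[0,0,0,0,0,0,0],[0,0,0,0,0,0,0]]'
python3 go.py .4663 -.1113 .0834 -117
python3 -m creep '[[0,0,0,0,0,5,0],[0,0,0,0,0,5,0],[0,0,0,0,0,4,0],[0,0,0,0,0,4,0],[0,0,0,0,0,4,0],[0,0,0,0,0,3,0],[0,0,0,0,0,3,0],[0,0,0,0,0,0,0],[0,0,0,0,0,0,0],[0,0,0,0,0,0,0]]'
python3 go.py .4663 -.1113 .0834 -117
```

```text
time_s: 36.7
tcp_pos: [0.4656, -0.1114, 0.0828]
ee_rot: [[-0.988, 0.153, -0.0], [0.153, 0.988, 0.0], [0.001, 0.0, -1.0]]
wrist_force: [2.3, -0.3, -1.0]
gripper_width: 0.432
t 36.7 p [ 0.4656 -0.1114  0.0828] yaw 171.2 zax [-0.  0. -1.] F [ 2.3 -0.3 -1. ] M [-0.2  -0.72  0.01] w 0.432 j [  6.  17. -30.  -0. -43. -15.]
turn -71.8 then shift [-0.4 -0.6 -0.6]
time_s: 37.95
tcp_pos: [0.4649, -0.1116, 0.0829]
ee_rot: [[-0.8, 0.6, -0.002], [0.6, 0.8, -0.0], [0.002, -0.001, -1.0]]
wrist_force: [-1.4, -1.3, 1.2]
gripper_width: 0.426
t 37.95 p [ 0.4649 -0.1116  0.0829] yaw 143.1 zax [-0.002 -0.    -1.   ] F [-1.4 -1.3  1.2] M [-0.52  0.14  0.28] w 0.426 j [  6.  17. -30.  -0. -43. -43.]
turn -99.9 then shift [-0.9 -1.1 -0.5]
```

```bash

python3 -m creep '[[0,0,0,0,0,3,0],[0,0,0,0,0,3,0],[0,0,0,0,0,3,0],[0,0,0,0,0,3,0],[0,0,0,0,0,0,0],[0,0,0,0,0,0,0],[0,0,0,0,0,0,0],[0,0,0,0,0,0,0],[0,0,0,0,0,0,0],[0,0,0,0,0,0,0]]'
python3 go.py .4663 -.1113 .0834 -71
```

```text
time_s: 39.2
tcp_pos: [0.465, -0.1115, 0.0829]
ee_rot: [[-0.657, 0.754, -0.002], [0.754, 0.657, 0.0], [0.001, -0.001, -1.0]]
wrist_force: [-4.2, -0.1, -0.7]
gripper_width: 0.425
t 39.2 p [ 0.465  -0.1115  0.0829] yaw 131.1 zax [-0.002  0.    -1.   ] F [-4.2 -0.1 -0.7] M [0.07 1.1  0.37] w 0.425 j [  6.  17. -30.  -0. -43. -55.]
turn -157.9 then shift [ 0.3 -1.3 -0.5]
```

```bash

python3 -m creep '[[0,0,0,0,0,4,0],[0,0,0,0,0,4,0],[0,0,0,0,0,4,0],[0,0,0,0,0,4,0],[0,0,0,0,0,0,0],[0,0,0,0,0,0,0],[0,0,0,0,0,0,0],[0,0,0,0,0,0,0],[0,0,0,0,0,0,0],[0,0,0,0,0,0,0]]'
python3 go.py .4663 -.1113 .0834 -71
```

```text
time_s: 40.45
tcp_pos: [0.4658, -0.1113, 0.0831]
ee_rot: [[-0.424, 0.906, -0.0], [0.906, 0.424, 0.0], [0.0, -0.0, -1.0]]
wrist_force: [-3.4, 3.5, -2.9]
gripper_width: 0.428
t 40.45 p [ 0.4658 -0.1113  0.0831] yaw 115.1 zax [-0.  0. -1.] F [-3.4  3.5 -2.9] M [1.21 0.66 0.58] w 0.428 j [  6.  17. -30.  -0. -43. -71.]
turn -173.9 then shift [ 0.2 -0.5 -0.3]
```

Reaction of 0.58 N m is well over the drag after 128°, so B is tight. Release, turn back and regrasp.

```bash

python3 -m creep '[[0,0,0,0,0,0,0.7],[0,0,0,0,0,0,0.7],[0,0,0,0,0,-10,0.7],[0,0,0,0,0,-10,0.7],[0,0,0,0,0,-10,0.7],[0,0,0,0,0,-10,0.7],[0,0,0,0,0,-10,0.7],[0,0,0,0,0,-10,0.7],[0,0,0,0,0,-10,0.7],[0,0,0,0,0,-10,0.7]]'
python3 -m creep '[[0,0,0,0,0,-10,0.7],[0,0,0,0,0,-10,0.7],[0,0,0,0,0,-10,0.7],[0,0,0,0,0,-10,0.7],[0,0,0,0,0,-10,0.7],[0,0,0,0,0,-10,0.7],[0,0,0,0,0,-10,0.7],[0,0,0,0,0,-10,0.7],[0,0,0,0,0,-10,0.7],[0,0,0,0,0,-4,0.7]]'
python3 -m creep '[[0,0,0,0,0,0,0],[0,0,0,0,0,0,0],[0,0,0,0,0,0,0],[0,0,0,0,0,0,0],[0,0,-15,0,0,0,0],[0,0,-25,0,0,0,0],[0,0,-40,0,0,0,0],[0,0,-30,0,0,0,0],[0,0,0,0,0,10,0],[0,0,0,0,0,10,0]]'
python3 go.py .5462 .1895 .19 -91.2
python3 -m creep '[[-40,-10,0,0,0,0,0],[-43,-12,0,0,0,0,0],[-43,-12,0,0,0,0,0],[-43,-12,0,0,0,0,0],[-43,-12,0,0,0,0,0],[-43,-12,0,0,0,0,0],[-40,-11,0,0,0,0,0],[0,0,0,0,0,0,0],[0,0,0,0,0,0,0],[0,0,0,0,0,0,0]]'
python3 go.py .5462 .1895 .079 -91.2
```

```text
time_s: 41.7
tcp_pos: [0.4673, -0.1117, 0.084]
ee_rot: [[-0.964, -0.265, 0.003], [-0.265, 0.964, -0.0], [-0.003, -0.001, -1.0]]
wrist_force: [0.2, -0.4, -0.0]
gripper_width: 0.698
time_s: 42.95
tcp_pos: [0.4673, -0.1118, 0.084]
ee_rot: [[0.329, -0.944, 0.003], [-0.944, -0.329, -0.0], [0.001, -0.003, -1.0]]
wrist_force: [-0.4, -0.5, -0.0]
gripper_width: 0.7
time_s: 44.2
tcp_pos: [0.4655, -0.1114, 0.1932]
ee_rot: [[-0.022, -1.0, -0.0], [-1.0, 0.022, 0.0], [-0.0, 0.0, -1.0]]
wrist_force: [-0.1, 0.2, -1.4]
gripper_width: 0.428
t 44.2 p [ 0.4655 -0.1114  0.1932] yaw -91.3 zax [-0.  0. -1.] F [-0.1  0.2 -1.4] M [-0.04  0.01 -0.01] w 0.428 j [  6.   9. -22.  -0. -59.  83.]
turn -0.1 then shift [-302.5  -74.4    3.2]
time_s: 45.45
tcp_pos: [0.5511, 0.1812, 0.1931]
ee_rot: [[-0.017, -1.0, -0.001], [-1.0, 0.017, -0.0], [0.0, 0.001, -1.0]]
wrist_force: [0.1, 1.0, -1.3]
gripper_width: 0.427
t 45.45 p [0.5511 0.1812 0.1931] yaw -91.0 zax [-0.001 -0.    -1.   ] F [ 0.1  1.  -1.3] M [-0.05 -0.08  0.04] w 0.427 j [ 34.  19.  -9.  -0. -62.  55.]
turn 0.2 then shift [ -8.2   5.1 114.1]
```

```bash

python3 -m creep '[[-8,5,20,0,0,0,0],[0,0,30,0,0,0,0],[0,0,10,0,0,0,0],[0,0,10,0,0,0,0],[0,0,10,0,0,0,0],[0,0,10,0,0,0,0],[0,0,10,0,0,0,0],[0,0,8,0,0,0,0],[0,0,5,0,0,0,0],[0,0,0,0,0,0,0]]'
python3 go.py .5462 .1895 .079 -91.2
python3 -m creep '[[0,0,1,0,0,0,0],[0,0,0,0,0,0,0],[0,0,0,0,0,0,0.65],[0,0,0,0,0,0,0.65],[0,0,0,0,0,0,0.65],[0,0,-15,0,0,0,0.65],[0,0,-35,0,0,0,0.65],[0,0,-45,0,0,0,0.65],[0,0,-40,0,0,0,0.65],[0,0,0,0,0,-9.2,0.75]]'
python3 go.py .4445 -.327 .215 -82
python3 - <<'E'
from h import *
b=capture("top");s=capture("side")
for k in("cap1","bottle1"):
  for n in("side","top"):print(k,n,[(np.round(d["xy"],0).tolist(),round(d["p"],2)) for d in find_in(n,k)])
for p in((.4445,-.327,.0),(.5462,.1895,.005)):p=np.array(p);print(proj(b,p+[0,0,.095]).round(0),proj(s,p+[0,0,.085]).round(0))
E
```

```text
time_s: 46.7
tcp_pos: [0.5492, 0.1911, 0.088]
ee_rot: [[-0.012, -1.0, 0.009], [-1.0, 0.012, 0.003], [-0.003, -0.009, -1.0]]
wrist_force: [-15.7, -5.7, 32.0]
gripper_width: 0.429
t 46.7 p [0.5492 0.1911 0.088 ] yaw -90.7 zax [ 0.009  0.003 -1.   ] F [-15.7  -5.7  32. ] M [-0.17  2.38  0.37] w 0.429 j [ 35.  25. -16.   0. -48.  54.]
turn 0.5 then shift [1.7 3.  9. ]
time_s: 47.95
tcp_pos: [0.5489, 0.1915, 0.2188]
ee_rot: [[0.149, -0.989, 0.009], [-0.989, -0.149, 0.004], [-0.003, -0.009, -1.0]]
wrist_force: [1.1, -0.0, -0.6]
gripper_width: 0.698
t 47.95 p [0.5489 0.1915 0.2188] yaw -81.4 zax [ 0.009  0.004 -1.   ] F [ 1.1 -0.  -0.6] M [-0.09  0.1   0.  ] w 0.698 j [ 35.  18.  -7.   0. -65.  63.]
turn 0.6 then shift [498.9 175.6   3.8]
cap1 side [([258.0, 310.0], 0.74), ([214.0, 260.0], 0.72), ([244.0, 269.0], 0.61), ([285.0, 262.0], 0.58), ([290.0, 163.0], 0.53), ([273.0, 154.0], 0.44)]
cap1 top [([371.0, 249.0], 0.63), ([419.0, 242.0], 0.54), ([355.0, 282.0], 0.48), ([353.0, 215.0], 0.46), ([191.0, 212.0], 0.4), ([213.0, 179.0], 0.29)]
bottle1 side [([257.0, 319.0], 0.84), ([272.0, 158.0], 0.73), ([243.0, 282.0], 0.69), ([213.0, 273.0], 0.69), ([284.0, 270.0], 0.69)]
bottle1 top [([356.0, 218.0], 0.86), ([414.0, 240.0], 0.83), ([364.0, 250.0], 0.73), ([349.0, 283.0], 0.56), ([198.0, 217.0], 0.44), ([276.0, 142.0], 0.4)]
[382. 251.] [247. 278.]
[194. 209.] [274. 174.]
```

B met resistance in the pocket (32 N), and C seems to have been knocked aside. Checking both.

```bash

python3 - <<'E'
from h import *
b=capture("top");s=capture("side")
A=cv2.resize(s["color"][125:215,230:320],(400,400),interpolation=2);B=cv2.resize(b["color"][165:255,150:240],(400,400),interpolation=2)
C=cv2.resize(s["color"][250:310,205:265],(400,400),interpolation=2)[:,:];D=cv2.resize(b["color"][220:280,340:400],(400,400),interpolation=2)
cv2.imwrite("pics/m.png",np.vstack([np.hstack([A,B]),np.hstack([C,D])])[:, :][:800].copy())
cv2.imwrite("pics/m.png",cv2.resize(cv2.imread("pics/m.png"),(600,600),interpolation=cv2.INTER_AREA))
E
```

```text
(no output)
```

View pics/m.png

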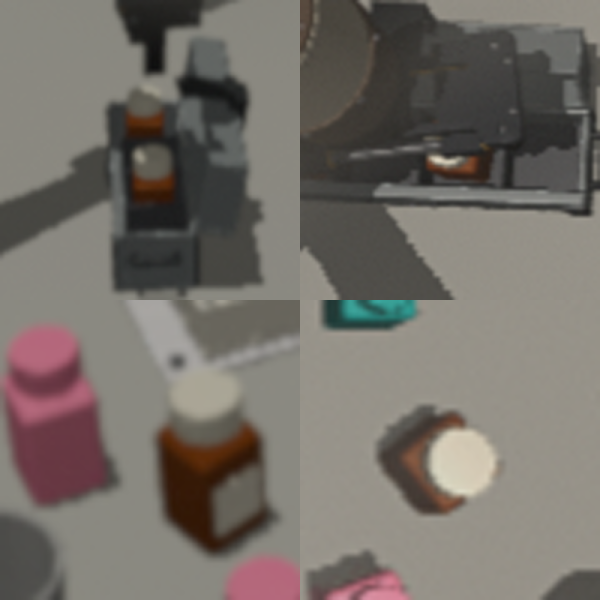

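B looks upright in pocket1 (152,170), with its cap height matching. C has been shifted; its cap is now at D(462,462), i.e. pixel (372,252). I move toward C and measure both.

```bash

python3 -m creep '[[45,16,0,0,0,0,0.8],[50,17.6,0,0,0,0,0.8],[50,17.6,0,0,0,0,0.8],[50,17.6,0,0,0,0,0.8],[50,17.6,0,0,0,0,0.8],[50,17.6,0,0,0,0,0.8],[50,17.6,0,0,0,0,0.8],[50,17.6,0,0,0,0,0.8],[50,17.6,0,0,0,0,0.8],[0,0,0,0,0,0,0.8]]'
python3 - <<'E'
from h import *
c=capture("top");s=capture("side")
def d(P,z):
    W=[ray(s,(205+q[0]/5,250+(q[1]-300)/5),z) for q in P];e=W[1]-W[0];print(W[0].round(3),W[1].round(3),np.linalg.norm(e).round(3),np.degrees(np.arctan2(e[1],e[0])).round(1)%90)
d([(215,551),(266,517)],0);d([(164,507),(215,551)],0)
for n,cam,pts in(("top",c,[(144,204),(194,209),(372,252)]),("side",s,[(273,155),(275,173),(246,271)])):
    im=cam["color"].astype(int);b,r=im[...,0],im[...,2]
    for p,z in zip(pts,(.1,.1,.095)):
        m=np.zeros(b.shape,bool);m[p[1]-13:p[1]+14,p[0]-13:p[0]+14]=1
        m&=(r>1.12*b)&(r>110)&(r<1.35*b) if z==.1 else (r>150)
        ys,xs=np.nonzero(m)
        if len(xs):q=(xs.mean(),ys.mean());print(n,p,len(xs),np.round(q,1),ray(cam,q,z-.002 if n=="top" else z-.006).round(4))
E
python3 go.py .47 -.3 .145 -82
```

```text
time_s: 49.6
tcp_pos: [0.4546, -0.2755, 0.2136]
ee_rot: [[0.138, -0.99, -0.001], [-0.99, -0.138, -0.0], [-0.0, 0.001, -1.0]]
wrist_force: [-1.5, 0.1, -0.7]
gripper_width: 0.797
[ 0.442 -0.324  0.   ] [ 0.471 -0.301  0.   ] 0.036 38.8
[ 0.415 -0.289  0.   ] [ 0.442 -0.324  0.   ] 0.045 38.2
top (144, 204) 163 [142.5 206.7] [0.5506 0.3317 0.098 ]
top (194, 209) 160 [193.6 207.4] [0.5518 0.1918 0.098 ]
top (372, 252) 123 [375.6 241.3] [ 0.4711 -0.3101  0.093 ]
side (273, 155) 42 [272.9 155.1] [0.5502 0.3232 0.094 ]
side (275, 173) 61 [275.3 171.4] [0.5513 0.1982 0.094 ]
side (246, 271) 163 [243.7 264.9] [ 0.4364 -0.2812  0.089 ]
t 49.7 p [ 0.4553 -0.2731  0.2138] yaw -81.8 zax [-0.001  0.    -1.   ] F [ 0.6  0.7 -0.4] M [-0.01 -0.04  0.02] w 0.802 j [-13.  13. -13.  -0. -63. 112.]
turn 0.2 then shift [ 28.7 -10.8  68.8]
```

```bash

python3 - <<'E'
from h import *
c=capture("top");s=capture("side")
print(ray(c,(372.4,252.4),.095).round(4),ray(s,(205+205/5,250+88/5),.095).round(4))
g=[]
t=np.linspace(0,2*np.pi,40)
for cam,o in((s,(235,130)),(c,(120,170))):
    k=5
    im=cv2.resize(cam["color"][o[1]:o[1]+70 if cam is s else o[1]+70,o[0]:o[0]+(60 if cam is s else 100)],None,fx=k,fy=k,interpolation=2)
    for x,y in((.5506,.3317),(.5518,.1918)):
        for z in(.079,.1):
            P=np.array([(proj(cam,np.array([x+.019*np.cos(a),y+.019*np.sin(a),z]))-o+.5)*k for a in t]).astype(int)
            cv2.polylines(im,[P],True,(0,255,0),1)
    g.append(im)
h=max(i.shape[0] for i in g)
cv2.imwrite("pics/n.png",np.hstack([cv2.copyMakeBorder(i,0,h-i.shape[0],0,0,0) for i in g]))
E
```

```text
[ 0.4405 -0.3006  0.095 ] [ 0.4428 -0.299   0.095 ]
```

View pics/n.png

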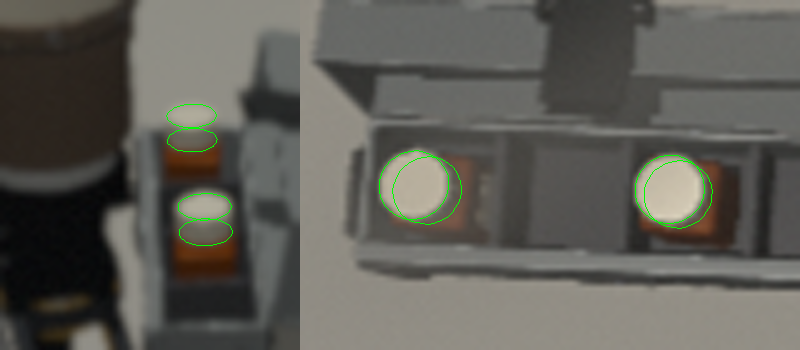

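Overlays at floor height fit both caps in both views, so A and B are seated. The resistance was probably the gripper body on the open lid's hook. C is now at (.442,-.299).

```bash
python3 go.py .442 -.299 .074 -82; 
python3 -m creep '[[12,7,30,0,0,0,0.8],[12,7,30,0,0,0,0.8],[0,0,20,0,0,0,0.8],[0,0,0,0,0,0,0.8],[0,0,0,0,0,0,0.8],[0,0,0,0,0,0,0.8],[0,0,0,0,0,0,0.8],[0,0,0,0,0,0,0.8],[0,0,0,0,0,0,0.8],[0,0,0,0,0,0,0.8]]'
python3 go.py .442 -.299 .074 -82
```

```text
t 49.8 p [ 0.4558 -0.272   0.2141] yaw -81.7 zax [-0.  0. -1.] F [ 1.  -0.1  0.1] M [-0.04 -0.01 -0.03] w 0.801 j [-13.  13. -13.  -0. -63. 112.]
turn 0.3 then shift [ 24.8  17.4 140.1]
time_s: 51.05
tcp_pos: [0.4453, -0.2985, 0.1343]
ee_rot: [[0.144, -0.99, 0.0], [-0.99, -0.144, -0.0], [0.0, -0.0, -1.0]]
wrist_force: [0.6, 0.1, -0.3]
gripper_width: 0.798
t 51.05 p [ 0.4453 -0.2985  0.1343] yaw -81.7 zax [ 0. -0. -1.] F [ 0.6  0.1 -0.3] M [ 0.   -0.08 -0.02] w 0.798 j [-16.  18. -19.   0. -53. 115.]
turn 0.3 then shift [ 0.1  3.3 60.3]
```

```bash

python3 -m creep '[[0,3,30,0,0,0,0.8],[0,0,20,0,0,0,0.8],[0,0,10.5,0,0,0,0.8],[0,0,0,0,0,0,0.8],[0,0,0,0,0,0,0],[0,0,0,0,0,0,0],[0,0,0,0,0,0,0],[0,0,0,0,0,0,0],[0,0,0,0,0,0,0],[0,0,0,0,0,0,0]]'
python3 go.py .442 -.299 .074 -82
python3 -m creep '[[0,0,-15,0,0,0,0],[0,0,-30,0,0,0,0],[0,0,-40,0,0,0,0],[0,0,-40,0,0,0,0],[0,0,0,0,0,9.5,0],[0,0,0,0,0,9.5,0],[0,0,0,0,0,0,0],[0,0,0,0,0,0,0],[0,0,0,0,0,0,0],[0,0,0,0,0,0,0]]'
python3 go.py .4663 -.1113 .143 -101
```

```text
time_s: 52.3
tcp_pos: [0.4425, -0.299, 0.074]
ee_rot: [[0.144, -0.99, 0.0], [-0.99, -0.144, -0.0], [0.0, -0.0, -1.0]]
wrist_force: [0.2, -0.3, 1.9]
gripper_width: 0.427
t 52.3 p [ 0.4425 -0.299   0.074 ] yaw -81.7 zax [ 0. -0. -1.] F [ 0.2 -0.3  1.9] M [-0.18  0.    0.05] w 0.427 j [-17.  22. -23.   0. -44. 115.]
turn 0.3 then shift [-0.1  0.5  0. ]
time_s: 53.55
tcp_pos: [0.4423, -0.2988, 0.1986]
ee_rot: [[-0.185, -0.983, -0.0], [-0.983, 0.185, 0.0], [-0.0, 0.0, -1.0]]
wrist_force: [0.2, -0.1, -1.2]
gripper_width: 0.43
t 53.55 p [ 0.4423 -0.2988  0.1986] yaw -100.7 zax [-0.  0. -1.] F [ 0.2 -0.1 -1.2] M [-0.01 -0.01  0.06] w 0.43 j [-17.  14. -14.  -0. -61.  96.]
turn 0.3 then shift [-188.7   12.2   55.6]
```

```bash

python3 -m creep '[[-35,2,0,0,0,0,0],[-38,2.5,0,0,0,0,0],[-38,2.5,0,0,0,0,0],[-38,2.5,0,0,0,0,0],[-39,2.5,10,0,0,0,0],[0,0,25,0,0,0,0],[0,0,20,0,0,0,0],[0,0,0,0,0,0,0],[0,0,0,0,0,0,0],[0,0,0,0,0,0,0]]'
python3 go.py .4663 -.1113 .143 -101
cat > yaw.py <<'E'
from fit import *
s=capture("side")
def edge(big,k,z=.07):
    m=amber(big);m[int(62*k):]=0
    n,l,st,_=cv2.connectedComponentsWithStats(m);j=1+st[1:,4].argmax();m=l==j
    cols=np.nonzero(m.any(0))[0];cols=cols[2:-2];bot=np.array([np.nonzero(m[:,c])[0].max() for c in cols])
    W=np.array([ray(s,(215+(c+.5)/k-.5,195+(b+.5)/k+.0),z) for c,b in zip(cols,bot)])[:,:2]
    i=bot.argmax();q=max(k//1,1)
    out=[]
    for S in(W[:i-q],W[i+q:]):
        if len(S)>6:
            d=np.linalg.svd(S-np.median(S,0))[2][0];out.append((round(float(np.degrees(np.arctan2(d[1],d[0])))%90,1),round(float(np.linalg.norm(S[-1]-S[0])),3)))
    print([(int(c),int(b)) for c,b in zip(cols[::4*k//2],bot[::4*k//2])],out)
edge(cv2.imread("pics/g.png")[:,:400],5);edge(cv2.imread("pics/l.png"),7)
edge(cv2.resize(s["color"][195:275,215:295],None,fx=7,fy=7,interpolation=2),7)
E
python3 yaw.py
```

```text
time_s: 54.8
tcp_pos: [0.4662, -0.1121, 0.1448]
ee_rot: [[-0.186, -0.983, 0.002], [-0.983, 0.186, -0.0], [-0.0, -0.002, -1.0]]
wrist_force: [0.1, -0.9, -1.7]
gripper_width: 0.43
t 54.8 p [ 0.4662 -0.1121  0.1448] yaw -100.7 zax [ 0.002 -0.    -1.   ] F [ 0.1 -0.9 -1.7] M [-0.05 -0.01  0.04] w 0.43 j [  6.  12. -26.   0. -52.  73.]
turn 0.3 then shift [-0.8  0.1  1.8]
[(144, 126), (154, 169), (164, 188), (174, 202), (184, 201), (194, 200), (204, 196), (214, 194), (224, 191)] [(13.2, 0.076), (18.7, 0.032)]
[(201, 163), (215, 238), (229, 253), (243, 267), (257, 282), (271, 281), (285, 275), (299, 268), (313, 263), (327, 257)] [(14.7, 0.086), (31.9, 0.037)]
[(202, 155), (216, 235), (230, 256), (244, 282), (258, 284), (272, 281), (286, 276), (300, 273), (314, 268), (328, 261)] [(11.5, 0.095), (22.1, 0.036)]
```

C's yaw is about 22°; I turn 2.5° and insert.

```bash

python3 -m creep '[[-0.5,0,0,0,0,2.5,0],[0,0,18,0,0,0,0],[0,0,12,0,0,0,0],[0,0,6,0,0,0,0],[0,0,6,0,0,0,0],[0,0,5,0,0,0,0],[0,0,5,0,0,0,0],[0,0,5,0,0,0,0],[0,0,3.5,0,0,0,0],[0,0,0,0,0,0,0]]'
python3 go.py .4663 -.1113 .0840 -103
```

```text
time_s: 56.1
tcp_pos: [0.4669, -0.1115, 0.084]
ee_rot: [[-0.228, -0.974, 0.003], [-0.974, 0.228, -0.0], [-0.0, -0.003, -1.0]]
wrist_force: [2.9, 0.1, 3.6]
gripper_width: 0.427
t 56.1 p [ 0.4669 -0.1115  0.084 ] yaw -103.2 zax [ 0.003 -0.    -1.   ] F [2.9 0.1 3.6] M [ 0.18 -1.    0.01] w 0.427 j [  6.  17. -30.   0. -43.  71.]
turn -0.2 then shift [-0.1  0.7  0. ]
```

```bash

python3 -m creep '[[0,0,0,0,0,9,0],[0,0,0,0,0,9,0],[0,0,0,0,0,9,0],[0,0,0,0,0,9,0],[0,0,0,0,0,9,0],[0,0,0,0,0,9,0],[0,0,0,0,0,9,0],[0,0,0,0,0,9,0],[0,0,0,0,0,9,0],[0,0,0,0,0,9,0]]'
python3 go.py .4663 -.1113 .0834 -117
python3 -m creep '[[0,0,0,0,0,5,0],[0,0,0,0,0,5,0],[0,0,0,0,0,4,0],[0,0,0,0,0,0,0],[0,0,0,0,0,0,0],[0,0,0,0,0,0,0],[0,0,0,0,0,0,0],[0,0,0,0,0,0,0],[0,0,0,0,0,0,0],[0,0,0,0,0,0,0]]'
python3 go.py .4663 -.1113 .0834 -71
```

```text
time_s: 57.35
tcp_pos: [0.4655, -0.1118, 0.0836]
ee_rot: [[-0.973, 0.23, -0.0], [0.23, 0.973, -0.001], [0.0, -0.001, -1.0]]
wrist_force: [1.3, -0.5, 2.4]
gripper_width: 0.427
t 57.35 p [ 0.4655 -0.1118  0.0836] yaw 166.7 zax [-0.    -0.001 -1.   ] F [ 1.3 -0.5  2.4] M [-0.69 -0.4   0.53] w 0.427 j [  6.  17. -30.   0. -43. -19.]
turn -76.3 then shift [-0.8 -0.5  0.2]
time_s: 58.6
tcp_pos: [0.4652, -0.1118, 0.0835]
ee_rot: [[-0.89, 0.457, -0.001], [0.457, 0.89, -0.001], [0.0, -0.001, -1.0]]
wrist_force: [-0.1, -2.9, 5.8]
gripper_width: 0.43
t 58.6 p [ 0.4652 -0.1118  0.0835] yaw 152.8 zax [-0.001 -0.001 -1.   ] F [-0.1 -2.9  5.8] M [-0.74 -0.12  0.14] w 0.43 j [  6.  17. -30.   0. -43. -33.]
turn -136.2 then shift [-0.1 -1.2  0.1]
```

```bash

python3 -m creep '[[0,0,0,0,0,4,0],[0,0,0,0,0,4,0],[0,0,0,0,0,4,0],[0,0,0,0,0,4,0],[0,0,0,0,0,0,0],[0,0,0,0,0,0,0],[0,0,0,0,0,0,0],[0,0,0,0,0,0,0],[0,0,0,0,0,0,0],[0,0,0,0,0,0,0]]'
python3 go.py .4663 -.1113 .0834 -71
python3 -m creep '[[0,0,0,0,0,4,0],[0,0,0,0,0,4,0],[0,0,0,0,0,4,0],[0,0,0,0,0,4,0],[0,0,0,0,0,0,0],[0,0,0,0,0,0,0],[0,0,0,0,0,0,0],[0,0,0,0,0,0,0],[0,0,0,0,0,0,0],[0,0,0,0,0,0,0]]'
python3 go.py .4663 -.1113 .0834 -71
```

```text
time_s: 59.85
tcp_pos: [0.4649, -0.1115, 0.0831]
ee_rot: [[-0.729, 0.685, -0.001], [0.685, 0.729, -0.0], [0.001, -0.001, -1.0]]
wrist_force: [-2.2, -3.1, 4.3]
gripper_width: 0.435
t 59.85 p [ 0.4649 -0.1115  0.0831] yaw 136.8 zax [-0.001 -0.    -1.   ] F [-2.2 -3.1  4.3] M [-0.86  0.49  0.29] w 0.435 j [  6.  17. -30.  -0. -43. -49.]
turn -152.2 then shift [ 0.2 -1.4 -0.3]
time_s: 61.1
tcp_pos: [0.4653, -0.1111, 0.0829]
ee_rot: [[-0.512, 0.859, -0.0], [0.859, 0.512, 0.0], [0.001, -0.0, -1.0]]
wrist_force: [-0.9, 4.0, -2.3]
gripper_width: 0.43
t 61.1 p [ 0.4653 -0.1111  0.0829] yaw 120.8 zax [-0.  0. -1.] F [-0.9  4.  -2.3] M [1.12 0.12 0.36] w 0.43 j [  6.  17. -30.  -0. -43. -65.]
turn -168.2 then shift [ 0.5 -0.9 -0.5]
```

```bash

python3 -m creep '[[0,0,0,0,0,0,0.7],[0,0,0,0,0,0,0.7],[0,0,0,0,0,-10,0.7],[0,0,0,0,0,-10,0.7],[0,0,0,0,0,-10,0.7],[0,0,0,0,0,-10,0.7],[0,0,0,0,0,-10,0.7],[0,0,0,0,0,-10,0.7],[0,0,0,0,0,-10,0.7],[0,0,0,0,0,-10,0.7]]'
python3 -m creep '[[0,0,0,0,0,-10,0.7],[0,0,0,0,0,-10,0.7],[0,0,0,0,0,-10,0.7],[0,0,0,0,0,-10,0.7],[0,0,0,0,0,-10,0.7],[0,0,0,0,0,-10,0.7],[0,0,0,0,0,-10,0.7],[0,0,0,0,0,-10,0.7],[0,0,0,0,0,-8.2,0.7],[0,0,0,0,0,0,0.7]]'
python3 -m creep '[[0,0,0,0,0,0,0],[0,0,0,0,0,0,0],[0,0,0,0,0,0,0],[0,0,0,0,0,0,0],[0,0,-15,0,0,0,0],[0,0,-25,0,0,0,0],[0,0,-40,0,0,0,0],[0,0,-30,0,0,0,0],[0,0,0,0,0,10,0],[0,0,0,0,0,10.2,0]]'
python3 go.py .54 .1175 .19 -91.2
python3 -m creep '[[-36,-11,0,0,0,0,0],[-40,-12.5,0,0,0,0,0],[-40,-12.5,0,0,0,0,0],[-40,-12.5,0,0,0,0,0],[-40,-12.5,0,0,0,0,0],[-30,-9,0,0,0,0,0],[0,0,0,0,0,0,0],[0,0,0,0,0,0,0],[0,0,0,0,0,0,0],[0,0,0,0,0,0,0]]'
python3 go.py .54 .1175 .079 -91.2
```

```text
time_s: 62.35
tcp_pos: [0.466, -0.1117, 0.0836]
ee_rot: [[-0.933, -0.36, 0.001], [-0.36, 0.933, -0.0], [-0.001, -0.001, -1.0]]
wrist_force: [-0.4, -0.6, -0.1]
gripper_width: 0.701
time_s: 63.6
tcp_pos: [0.4659, -0.1117, 0.0835]
ee_rot: [[0.323, -0.946, 0.001], [-0.946, -0.323, -0.0], [0.0, -0.001, -1.0]]
wrist_force: [0.3, -1.0, 0.3]
gripper_width: 0.699
time_s: 64.85
tcp_pos: [0.4651, -0.1113, 0.1932]
ee_rot: [[-0.028, -1.0, -0.0], [-1.0, 0.028, 0.001], [-0.001, 0.0, -1.0]]
wrist_force: [-0.1, 0.7, -1.6]
gripper_width: 0.429
t 64.85 p [ 0.4651 -0.1113  0.1932] yaw -91.6 zax [-0.     0.001 -1.   ] F [-0.1  0.7 -1.6] M [-0.06 -0.    0.01] w 0.429 j [  6.   9. -22.  -0. -59.  82.]
turn -0.4 then shift [-230.3  -70.1    3.2]
time_s: 66.1
tcp_pos: [0.5401, 0.1123, 0.1934]
ee_rot: [[-0.022, -1.0, -0.0], [-1.0, 0.022, 0.0], [-0.0, 0.0, -1.0]]
wrist_force: [0.6, 0.5, -1.3]
gripper_width: 0.425
t 66.1 p [0.5401 0.1123 0.1934] yaw -91.3 zax [-0.  0. -1.] F [ 0.6  0.5 -1.3] M [0.04 0.04 0.05] w 0.425 j [ 29.  16. -13.  -0. -61.  60.]
turn -0.1 then shift [ -5.2   0.2 114.4]
```

```bash

python3 -m creep '[[-4.5,0,20,0,0,0,0],[0,0,30,0,0,0,0],[0,0,10,0,0,0,0],[0,0,10,0,0,0,0],[0,0,10,0,0,0,0],[0,0,10,0,0,0,0],[0,0,10,0,0,0,0],[0,0,8,0,0,0,0],[0,0,3,0,0,0,0],[0,0,0,0,0,0,0]]'
python3 go.py .54 .1175 .079 -91.2
```

```text
time_s: 67.35
tcp_pos: [0.5405, 0.1175, 0.0821]
ee_rot: [[-0.021, -1.0, -0.0], [-1.0, 0.021, -0.0], [0.0, 0.0, -1.0]]
wrist_force: [0.6, 0.7, -1.3]
gripper_width: 0.428
t 67.35 p [0.5405 0.1175 0.0821] yaw -91.2 zax [-0. -0. -1.] F [ 0.6  0.7 -1.3] M [ 0.04 -0.08 -0.02] w 0.428 j [ 29.  23. -20.   0. -46.  60.]
turn -0.0 then shift [0.1 0.5 3.1]
```

```bash

python3 -m creep '[[0,0,3,0,0,0,0],[0,0,0,0,0,0,0],[0,0,0,0,0,0,0.65],[0,0,0,0,0,0,0.65],[0,0,0,0,0,0,0.65],[0,0,-15,0,0,0,0.65],[0,0,-35,0,0,0,0.65],[0,0,-45,0,0,0,0.65],[0,0,-40,0,0,0,0],[0,0,-20,0,0,0,0]]'
python3 -m creep '[[40,20,0,0,0,0,0],[40,20,0,0,0,0,0],[40,20,0,0,0,0,0],[40,20,0,0,0,0,0],[0,0,0,0,0,0,0],[0,0,0,0,0,0,0],[0,0,0,0,0,0,0],[0,0,0,0,0,0,0],[0,0,0,0,0,0,0],[0,0,0,0,0,0,0]]'
python3 - <<'E'
from h import *
c=capture("top");s=capture("side")
t=np.linspace(0,2*np.pi,40);g=[];k=5.5
cv2.imwrite("pics/raw_t.png",c["color"]);cv2.imwrite("pics/raw_s.png",s["color"])
XY=[]
im=c["color"].astype(int);b,r=im[...,0],im[...,2]
for p in((142,206),(193,207),(246,209)):
    m=np.zeros(b.shape,bool);m[p[1]-14:p[1]+15,p[0]-14:p[0]+15]=1;m&=(r>110)&(r>1.12*b)&(r<1.35*b)
    ys,xs=np.nonzero(m);n,l,st,ce=cv2.connectedComponentsWithStats(m.astype(np.uint8));j=1+st[1:,4].argmax()
    w=ray(c,ce[j],.099);XY.append(w[:2]);print(p,st[j,4],ce[j].round(1),w.round(4))
for cam,o,w in((s,(240,130),55),(c,(125,175),90)):
    im=cv2.resize(cam["color"][o[1]:o[1]+70,o[0]:o[0]+w],None,fx=k,fy=k,interpolation=2)
    for x,y in XY:
        for z in(.079,.1):
            P=np.array([(proj(cam,np.array([x+.019*np.cos(a),y+.019*np.sin(a),z]))-o+.5)*k for a in t]).astype(int);cv2.polylines(im,[P],True,(0,255,0),1)
    g.append(im)
cv2.imwrite("pics/o.png",np.hstack(g))
for n in("side","top"):print([(np.round(d["xy"],0).tolist(),round(d["p"],2)) for d in find_in(n,"bottle1")])
E
python3 go.py .66 .17 .24 -91.2
```

```text
time_s: 68.6
tcp_pos: [0.5414, 0.1178, 0.2385]
ee_rot: [[-0.021, -1.0, 0.006], [-1.0, 0.021, 0.002], [-0.002, -0.006, -1.0]]
wrist_force: [0.6, 0.6, -0.6]
gripper_width: 0.499
time_s: 69.85
tcp_pos: [0.4571, -0.0405, 0.2341]
ee_rot: [[-0.021, -1.0, -0.0], [-1.0, 0.021, -0.0], [0.0, 0.0, -1.0]]
wrist_force: [0.0, 0.5, 0.3]
gripper_width: 0.001
(142, 206) 163 [142.5 206.7] [0.5504 0.3314 0.099 ]
(193, 207) 160 [193.6 207.4] [0.5517 0.1916 0.099 ]
(246, 209) 127 [241.6 219.7] [0.521 0.059 0.099]
[([258.0, 320.0], 0.95), ([296.0, 152.0], 0.71), ([284.0, 270.0], 0.7), ([272.0, 153.0], 0.67), ([216.0, 273.0], 0.63), ([276.0, 171.0], 0.49), ([272.0, 189.0], 0.48)]
[([349.0, 288.0], 0.87), ([201.0, 213.0], 0.8), ([148.0, 207.0], 0.78), ([416.0, 241.0], 0.76), ([355.0, 218.0], 0.63), ([221.0, 212.0], 0.5)]
t 70.05 p [ 0.457  -0.0407  0.2342] yaw -91.2 zax [-0. -0. -1.] F [ 0.7  0.  -0.1] M [-0.08 -0.02  0.02] w 0.007 j [ 15.   5. -21.  -0. -64.  74.]
turn -0.0 then shift [-214.9 -198.5   -5.8]
```

```bash

python3 -m creep '[[-30,-28,0,0,0,0,0],[-35,-32,0,0,0,0,0],[-35,-32,0,0,0,0,0],[-35,-32,0,0,0,0,0],[-35,-32,0,0,0,0,0],[-30,-28,0,0,0,0,0],[-10,-25,0,0,0,0,0],[0,0,0,0,0,0,0],[0,0,0,0,0,0,0],[0,0,0,0,0,0,0]]'
python3 go.py .675 .17 .13 -91.2
python3 - <<'E'
from h import *
im=cv2.imread("pics/raw_t.png").astype(int);c=capture("top");b,r=im[...,0],im[...,2]
print(proj(c,np.array([.5405,.1175,.1])))
m=np.zeros(b.shape,bool);m[196:227,204:235]=1;m&=(r>110)&(r>1.12*b)&(r<1.35*b)
n,l,st,ce=cv2.connectedComponentsWithStats(m.astype(np.uint8))
for j in range(1,n):
    if st[j,4]>20:print(st[j],ce[j],ray(c,ce[j],.099))
E
```

```text
time_s: 71.3
tcp_pos: [0.6699, 0.1643, 0.2348]
ee_rot: [[-0.021, -1.0, 0.0], [-1.0, 0.021, 0.0], [-0.0, -0.0, -1.0]]
wrist_force: [-0.7, -0.4, 0.3]
gripper_width: 0.004
t 71.3 p [0.6699 0.1643 0.2348] yaw -91.2 zax [ 0.  0. -1.] F [-0.7 -0.4  0.3] M [-0.01 -0.03 -0.01] w 0.004 j [ 27.  28.  12.   0. -74.  62.]
turn -0.0 then shift [ -5.8  -5.  104.8]
[220.40931677 212.10667723]
[214 205  14  14 157] [220.27388535 211.48407643] [0.54233054 0.11810056 0.099     ]
[207 219  28   8 148] [223.40540541 223.50675676] [0.50944838 0.10810603 0.099     ]
```

C is seated at (.542,.118). Now closing the lid from behind.

```bash

python3 -m creep '[[-5,-8,40,0,0,0,0],[0,0,35,0,0,0,0],[0,0,20,0,0,0,0],[0,0,10,0,0,0,0],[0,0,0,0,0,0,0],[0,9.7,-2.2,0,0,0,0],[0,9.7,-2.2,0,0,0,0],[0,9.7,-2.2,0,0,0,0],[0,9.7,-2.2,0,0,0,0],[0,9.7,-2.2,0,0,0,0]]'
python3 go.py .6266 .17 .141 -91.2
python3 -m creep '[[0,8.7,-1.8,0,0,0,0],[0,8.7,-1.8,0,0,0,0],[0,8.7,-1.8,0,0,0,0],[0,8.7,1.3,0,0,0,0],[0,8.7,1.3,0,0,0,0],[0,8.7,1.3,0,0,0,0],[0,0,0,0,0,0,0],[0,0,0,0,0,0,0],[0,0,0,0,0,0,0],[0,0,0,0,0,0,0]]'
python3 go.py .5744 .17 .1424 -91.2
```

```text
time_s: 72.6
tcp_pos: [0.6315, 0.1713, 0.1424]
ee_rot: [[-0.02, -1.0, 0.006], [-1.0, 0.02, 0.002], [-0.002, -0.006, -1.0]]
wrist_force: [5.0, -0.6, 4.2]
gripper_width: 0.008
t 72.6 p [0.6315 0.1713 0.1424] yaw -91.2 zax [ 0.006  0.002 -1.   ] F [ 5.  -0.6  4.2] M [-0.07 -1.57  0.03] w 0.008 j [ 29.  28.  -2.   0. -60.  59.]
turn 0.0 then shift [1.4 4.8 1.4]
time_s: 73.85
tcp_pos: [0.5779, 0.1722, 0.1435]
ee_rot: [[-0.02, -1.0, 0.002], [-1.0, 0.02, 0.001], [-0.001, -0.002, -1.0]]
wrist_force: [1.0, 0.3, 9.1]
gripper_width: 0.003
t 73.85 p [0.5779 0.1722 0.1435] yaw -91.2 zax [ 0.002  0.001 -1.   ] F [1.  0.3 9.1] M [ 0.08 -0.3   0.04] w 0.003 j [ 32.  24.  -9.   0. -57.  57.]
turn 0.0 then shift [2.2 3.4 1.1]
```

```bash

python3 -m creep '[[0,9,3.5,0,0,0,0],[0,9,3.5,0,0,0,0],[0,9,4,0,0,0,0],[0,5,5,0,0,0,0],[0,5,5,0,0,0,0],[0,5,5,0,0,0,0],[0,5,5,0,0,0,0],[0,0,0,0,0,0,0],[0,0,0,0,0,0,0],[0,0,0,0,0,0,0]]'
python3 go.py .5335 .17 .11 -91.2
```

```text
time_s: 75.1
tcp_pos: [0.5304, 0.1729, 0.1108]
ee_rot: [[-0.021, -1.0, -0.001], [-1.0, 0.021, -0.0], [0.0, 0.001, -1.0]]
wrist_force: [1.7, 1.2, 5.2]
gripper_width: 0.002
t 75.1 p [0.5304 0.1729 0.1108] yaw -91.2 zax [-0.001 -0.    -1.   ] F [1.7 1.2 5.2] M [ 0.37 -0.41 -0.07] w 0.002 j [ 35.  22. -18.  -0. -51.  54.]
turn -0.0 then shift [ 2.8 -3.2  0.8]
```

Near shut. Press with 6–15 N.

```bash

python3 -m creep '[[0,0,1,0,0,0,0],[0,0,1,0,0,0,0],[0,0,1,0,0,0,0],[0,0,1,0,0,0,0],[0,0,0,0,0,0,0],[0,0,0,0,0,0,0],[0,0,0,0,0,0,0],[0,0,0,0,0,0,0],[0,0,0,0,0,0,0],[0,0,0,0,0,0,0]]'
python3 go.py .5335 .17 .11 -91.2
```

```text
time_s: 76.35
tcp_pos: [0.5299, 0.1729, 0.1098]
ee_rot: [[-0.02, -1.0, -0.001], [-1.0, 0.02, -0.001], [0.001, 0.001, -1.0]]
wrist_force: [-6.0, 1.0, 21.2]
gripper_width: 0.007
t 76.35 p [0.5299 0.1729 0.1098] yaw -91.2 zax [-0.001 -0.001 -1.   ] F [-6.   1.  21.2] M [ 0.29  1.98 -0.05] w 0.007 j [ 35.  22. -18.  -0. -50.  54.]
turn 0.0 then shift [ 2.8 -3.6 -0.2]
```

```bash

python3 -m creep '[[0,0,-1,0,0,0,0],[0,0,-1,0,0,0,0],[0,0,-1,0,0,0,0],[0,0,-1,0,0,0,0],[0,0,-1,0,0,0,0],[0,0,-1,0,0,0,0],[0,0,-1,0,0,0,0],[0,0,0,0,0,0,0],[0,0,0,0,0,0,0],[0,0,0,0,0,0,0]]'
python3 go.py .5335 .17 .11 -91.2
```

```text
time_s: 77.6
tcp_pos: [0.5308, 0.1727, 0.1137]
ee_rot: [[-0.021, -1.0, -0.0], [-1.0, 0.021, -0.0], [0.0, 0.0, -1.0]]
wrist_force: [-0.5, 0.2, -0.2]
gripper_width: 0.004
t 77.6 p [0.5308 0.1727 0.1137] yaw -91.2 zax [-0. -0. -1.] F [-0.5  0.2 -0.2] M [-0.05 -0.03  0.04] w 0.004 j [ 35.  22. -18.  -0. -51.  54.]
turn -0.0 then shift [ 2.6 -2.8  3.7]
```

Force is gone with the tip 4 mm above the lid, so it's latched. I retreat and take the last look.

```bash

python3 -m creep '[[0,0,-5,0,0,0,0],[0,0,-20,0,0,0,0],[0,0,-40,0,0,0,0],[0,0,-40,0,0,0,0],[40,20,0,0,0,0,0],[40,20,0,0,0,0,0],[40,20,0,0,0,0,0],[40,20,0,0,0,0,0],[40,20,0,0,0,0,0],[0,0,0,0,0,0,0]]'
python3 - <<'E'
from h import *
a=capture("side");b=capture("top")
for n,k in(("top","jar"),("top","slidebox"),("side","beaker")):print(k,[(np.round(d["xy"],0).tolist(),round(d["p"],2)) for d in find_in(n,k)][:2])
cv2.imwrite("pics/z.png",np.hstack([cv2.resize(a["color"][100:340,180:340],(400,600),interpolation=2),cv2.resize(b["color"][120:330,110:250],(400,600),interpolation=2)]))
E
```

```text
time_s: 78.85
tcp_pos: [0.4252, -0.0269, 0.2193]
ee_rot: [[-0.024, -1.0, 0.001], [-1.0, 0.024, 0.0], [-0.0, -0.001, -1.0]]
wrist_force: [-0.3, -0.5, -0.4]
gripper_width: 0.006
jar [([118.0, 307.0], 0.74), ([276.0, 141.0], 0.71)]
slidebox [([122.0, 307.0], 0.76)]
beaker [([203.0, 308.0], 0.68)]
```

View pics/z.png

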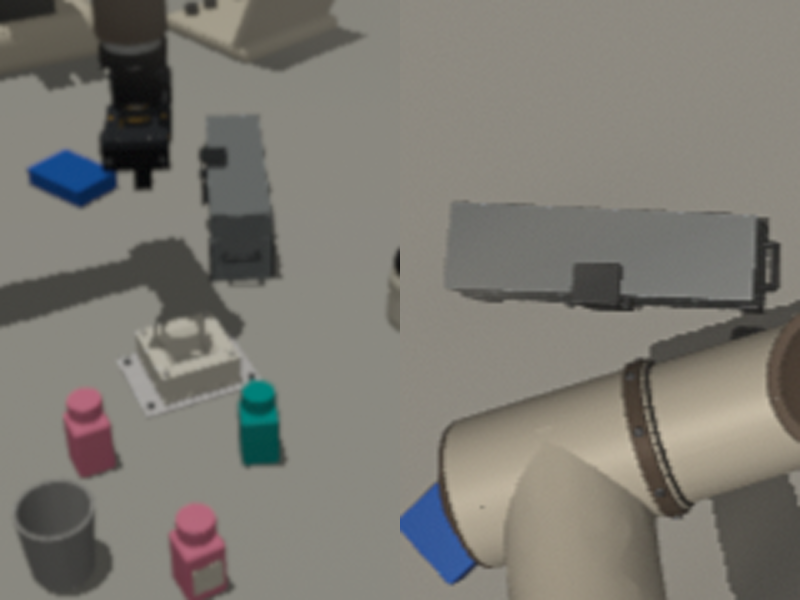

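The lid is flat and shut (left (240,200), right (600,255)). No amber bottle is left on the bench, and the bystanders are in place. Handing in.

```bash
python3 -c "
from station import finish_job;print(finish_job())"
```

```text
the job is handed in; nothing more can be done
None
```

The job is handed in at about 79 s of the 210 s allowed; `finish_job` gives no verdict, so I can't confirm a pass.

I pressed the tab and eased the lid open. Each of the three amber bottles was braced in the holder and its cap turned clockwise until the reaction rose well above the 0.25 N m drag. They were then packed in pocket3, pocket1 and pocket0, and the lid was pressed shut.

**Checks that came out well**
- **Seating:** before closing, the measured cap positions put all three bottles inside their pockets. For pocket3 and pocket1, caps drawn at floor height matched both camera views. For pocket0 only the position was checked, not the height.
- **Lid:** it met a hard stop at 21 N, stayed down when the finger lifted off, and looks flat and shut in the last picture.
- **Bystanders:** the jar, beaker and slide box look unmoved, and no amber bottle is left on the bench.

**Checks that were unclear or went less well**
- **Resistance in pocket1:** I met 32 N about 9 mm above the floor. It was probably the gripper body against the open lid's hook. I released the bottle there, and the later overlay showed it seated.
- **Third cap:** its moment readings varied from 0.14 to 0.53 N m. I turned it 136° in all, more than the 86° a cap can need, so I took it as tight.
- **Side view against top view:** an early check differed by 6 to 9 mm on cap positions, about 10 mm in height between the two bottles. The overlay did not bear it out.
- **Knocked bottle:** the third bottle was knocked about 3 cm during the run, so I found it again before gripping it.

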